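# Sort clock plates, case ring and tin after a repair

### The arm

A 6-joint arm with a two-finger parallel gripper is mounted at the origin on a cart in front of the work surface, level with it; the furniture and walls round the work are solid. World frame = base frame: x ahead of the robot, y to its left, z up, the work surface at z = 0. Lengths are in mm, angles in rad, forces in N, time in s.
With the tool pointing down it reaches from about 250 to 775 mm from the base axis. Payload 8.9 kg.
Tool frame: the origin (TCP) lies on the centre line of the jaws, within the pads' length; the fingertips stand 22 mm ahead of it and the grasp point (between the pads) lies 3 mm ahead of it; z points along the fingers, y is the direction in which the jaws open and shut (so a half turn about z gives the same grasp; the last joint's range is limited). The gripper opens to 85 mm and grips with 20 to 120 N. Pads are 22 mm wide; open, the fingers measure 114 mm over their backs; the gripper's body (76 mm by 85 mm) begins 54 mm behind the grasp point. The pads swing forward as they close: fully open they stand 13 mm farther back than shut.
Start: joints at [1.077, 0.291, -0.153, 1.127, 0, 1.431], TCP at [182.381, 492.302, 253.305] pointing down, gripper open.
Joint ranges: [-2.52, 2.52], [-0.91, 1.74], [-1.3, 1.37], [-1.96, 2.02], [-1.52, 1.47], [-3.14, 3.14]. Speed limits (rad/s): [2.22, 2.22, 2.79, 3.14, 3.14, 3.14].

### API

Orientations are given as a unit quaternion [w, x, y, z].
In Python, from station import manip gives the robot as it stands.
- The arm moves only by the tool apply_moves, never from a script. Its arguments are lists of equal length, an entry for each row: "claw": the opening, from -1 (shut) to 1 (fully open), so that 0 is half open; "travel": the shift along the tool's x, y, z in units of 25 mm (1.0 is 25 mm), a list of three; "roll": the turn about the tool's z in rad. In form: {"claw": [claw, ...], "travel": [[dx, dy, dz], ...], "roll": [roll, ...]}. A call has 1 to 20 rows; each row is the pose to reach, as a shift and turn from the pose commanded when the call began, along the tool's axes at that moment; what a row does not reach only later rows make up. A row lasts 1/8 s, in which the tool goes at most 62.5 mm and 10.7 degrees, less where a joint would pass 70% of its speed; a pose out of reach is approached as far as the arm can. A call with a gripper value outside its range is refused whole. The fingers move at their own pace and stop on an object; the grip force is fixed at half the most. Time passes only in rows, so rows that repeat a pose let the fingers close. It gives the time, the measured TCP pose, the force and the opening at its end, in the units of the state.
- manip.sense(): the state, without advancing time (a new reading comes with each control period).
- manip.get_image(name): name is "side" or "top" or "wrist"; returns (picture, depth): 400x640x3 uint8, red, green, blue; 400x640 float32, mm along the optical axis (not along the pixel's ray), 0 where there is no reading.
- manip.camera_params(name): a dict with "fov_y" (degrees; the focal length in pixels is half the picture's height over the tangent of half this angle, whatever the lens; pixels are square), "cx", "cy" (the principal point, pixels), "origin" and "rotation" of the camera in the world. Camera axes: x right, y down, z forward; pixel columns grow to the right and rows downward; lengths in mm; the calibration is good to about 2 mm. The wrist camera is an equidistant fisheye: a pixel r from the principal point sees the ray r / f radians off the axis. A picture is of the moment at which its call begins: read the wrist's pose just before it. camera_params takes no time and is no camera call; for the wrist camera it gives the pose at the moment of the call.
- manip.job_done(): hands the job in, once; it reports no verdict.
The state is a dict: "clock": time; "joint_positions": joint angles; "dq": joint speeds; "tau": joint torques, N m; "tcp_pos": TCP position; "tool_rot": TCP orientation; "contact_force": force on the tool from outside, world axes, zero at the start; "torque": the same for the moment, N m; "gripper_width": finger opening in mm.
Only numpy, scipy, OpenCV 4.12 (cv2) and the standard library are available. Lean on these libraries where they do the work, as an engineer would, in place of code of your own. Each camera call takes 0.05 s, during which the arm holds its last target.

### The job

Sort the parts left over from a clock repair. Lower the longer drilled brass plate over the four posts of the stand until its feet rest on the base, and only then stack the shorter plate over the same posts on top of it, fully down; put the brass ring flat in the open round teal tray, and stand the lidded tin on the wooden disc, lid up. Leave the glass jar and the oil stand where they are.

Things in the scene. Friction and masses are not known exactly. Their poses are not given: they have to be found in the camera images.
- long_plate_c (a point): longer brass clock plate: slab 104 x 50 x 5 mm on four round feet (15 mm across, 10 mm high), loose, 0.14 to 0.22 kg, to be gripped across its 50 mm width. Four 9 mm holes go right through slab and feet at x = +-25, y = +-15 mm. This point: centre of the slab, 12.5 mm above the soles; x along the 104 mm length (within 18 degrees of straight ahead at the start), y across the width, z up
- short_plate_c (a point): shorter brass clock plate: like the longer one (50 mm wide, 5 mm slab on 10 mm feet, the same four 9 mm holes at x = +-25, y = +-15 mm) but only 72 mm long, loose, 0.10 to 0.16 kg. This point: centre of the slab, 12.5 mm above the soles of its feet; x along the 72 mm length (within 18 degrees of straight ahead at the start), y across the width, z up
- ring_c (a point): plain brass case ring, 30 mm across and 19 mm high, lying flat (axis z upright), loose, under 0.06 kg, open through the middle, with no lid. This point is its centre, half-way up
- black_tin_c (a point): small round black tin with a press lid and a pale round label on top, 31 mm across the lid and 25 mm high, standing lid up, loose, under 0.06 kg. This point is its centre, half-way up; z up
- stand: fixed stand: dark base 100 x 64 mm, 10 mm high, with four upright 5 mm posts at x = +-25, y = +-15 mm, coned over their last 8 mm, tips 52 mm above the bench. Origin: centre of the underside; x along the 100 mm, z up. Plates fit lengthwise along x, either way round, with 2 mm play all round; seated, the longer slab's centre is 22.5 mm above this origin, the shorter one's on top of it 37.5 mm
- tray: fixed open round teal tray (not the one far back under a glass dome), 86 mm across, with a rim 10 mm high; its inside is about 76 mm across and its floor 3 mm above the bench. Origin at the centre of its underside, z up
- disc: fixed round wooden disc, about 97 mm across and 14 mm high with a flat top. Origin at the centre of its underside, z up
- jar: bystander: small glass jar with a black lid, 45 mm across and 40 mm high, loose, behind the work; leave it where it is. Origin at the centre of its underside
- oilers: bystander: black oil stand with three coloured oilers, 46 x 86 mm and 78 mm high, loose, on the green mat left of the work; leave it where it is. Origin at the centre of its underside, its 86 mm side along its y

How it is judged (in metres and radians):
On the way, in this order (a step that is already met when the one before it is completed fails the run):
1. the longer plate is seated over the four posts, its feet on the base of the stand (horizontal distance between long_plate_c and stand below 0.006 m and z of long_plate_c in the frame of stand between 0.0195 and 0.0255 m and angle between long_plate_c's own z axis and vertical below 0.06 rad), for 0.2 s.
2. the shorter plate is seated over the posts on top of the longer one (all of step 1 and horizontal distance between short_plate_c and stand below 0.006 m and z of short_plate_c in the frame of stand between 0.0345 and 0.0405 m and angle between short_plate_c's own z axis and vertical below 0.06 rad), for 0.2 s.
At the end, for the whole second after the job is handed in: Longer plate level on the stand base over the posts (6 mm sideways, 3 mm height), shorter plate level on it likewise; ring flat on the tray floor (centre within 27 mm of the tray centre); tin upright on the disc (centre within 38 mm of its centre); all released and at rest (all of step 2 and horizontal distance between ring_c and tray below 0.027 m and z of ring_c in the frame of tray between 0.009 and 0.017 m and angle between each of ring_c, black_tin_c's own z axis and vertical below 0.15 rad and horizontal distance between black_tin_c and disc below 0.038 m and z of black_tin_c in the frame of disc between 0.0235 and 0.0295 m and linear speed of each of long_plate, short_plate, ring, black_tin below 0.02 m/s); the robot touches nothing.
It fails at once if the glass jar or the oil stand is pushed more than 30 mm from its place (distance of any of jar, oilers from where it was at the start of the episode above 0.03 m).
It also fails if it takes over 88 s, if anything falls off the work surface, if the arm or the gripper's body presses on something with over 40 N, if the wrist force passes 120 N, or if a joint passes its speed limit or range.

## Working session

There is one attempt and no reset: what is moved stays moved. The work goes in short steps, Python scripts to look and compute and a tool call to move; the robot and the scene stay as the last step left them, time stands still between calls to the robot, and variables do not carry over. Pictures are saved under pics/ and viewed, and the job is handed in when it is done.

Besides the shell and the picture viewer there is one more tool, called after "Request:" as name([rows], argument=value, ...), one row to a line, values as JSON. apply_moves: Moves the arm, as the interface text tells. Its arguments: {"type":"object","properties":{"claw":{"type":"array"},"travel":{"type":"array"},"roll":{"type":"array"}},"required":["claw","travel","roll"]}

```bash
mkdir -p pics; ls
python3 - <<'E'
from station import manip
import cv2,numpy as np
print(manip.sense())
for n in ["side","top","wrist"]:
    p=manip.camera_params(n); print(n,p)
    im,d=manip.get_image(n); cv2.imwrite(f"pics/{n}0.png",im[:,:,::-1]); np.savez(f"{n}0.npz",im=im,d=d,**{k:np.array(v) for k,v in p.items()})
E
```

```text
pics
{'clock': 0.0, 'joint_positions': array([ 1.07668198e+00,  2.91311219e-01, -1.54134715e-01,  1.12668549e+00,
        5.36787161e-06,  1.43149836e+00]), 'dq': array([ 4.06242487e-05, -1.68872312e-03, -4.83242572e-04,  1.07306590e-03,
       -1.62495084e-03,  7.30321929e-04]), 'tau': array([ 2.60458006e-05, -5.37136710e+01,  3.31370974e+01,  1.56728493e-02,
       -2.89327882e-04,  5.34460582e-06]), 'tcp_pos': array([182.19206426, 491.93564979, 252.71307753]), 'tool_rot': array([-2.10450770e-04,  1.76479001e-01,  9.84304179e-01, -6.33513621e-04]), 'contact_force': array([ 0.09056844,  0.48839069, -0.05769713]), 'torque': array([-0.02968154,  0.06470731,  0.01015922]), 'gripper_width': 85.36636178236915}
side {'fov_y': 51.272504751649834, 'cx': 321.0311528435072, 'cy': 204.39586267529603, 'origin': array([ 373.80715348, -720.76498241,  512.89447194]), 'rotation': array([-0.46719063,  0.87225683, -0.12698649,  0.06910408])}
top {'fov_y': 50.270453770942964, 'cx': 317.2235702149923, 'cy': 205.66853838510278, 'origin': array([ 480.02474538,  -36.48912423, 1078.93824358]), 'rotation': array([ 0.03581421, -0.70195962,  0.71054974, -0.03300153])}
wrist {'fov_y': 65.70646984690485, 'cx': 323.42038873441214, 'cy': 206.14250777323548, 'origin': array([119.30582696, 515.38951482, 373.82899702]), 'rotation': array([0.11050393, 0.81361873, 0.56572125, 0.07597974])}
```

View pics/top0.png

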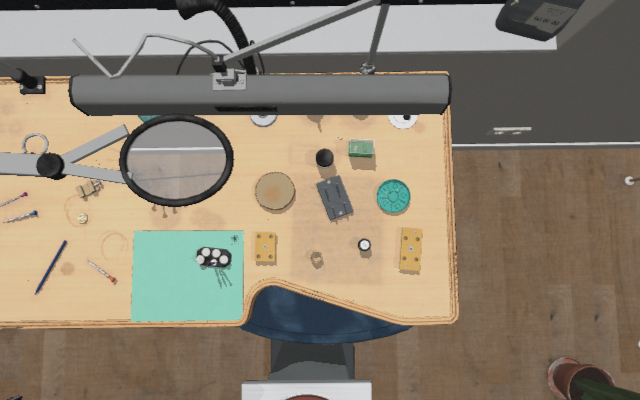

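View pics/side0.png

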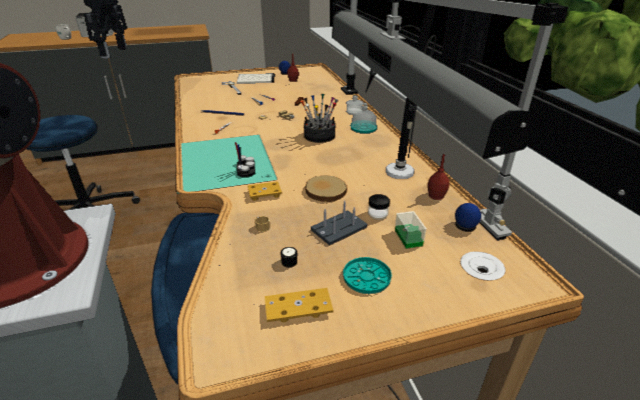

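View pics/wrist0.png

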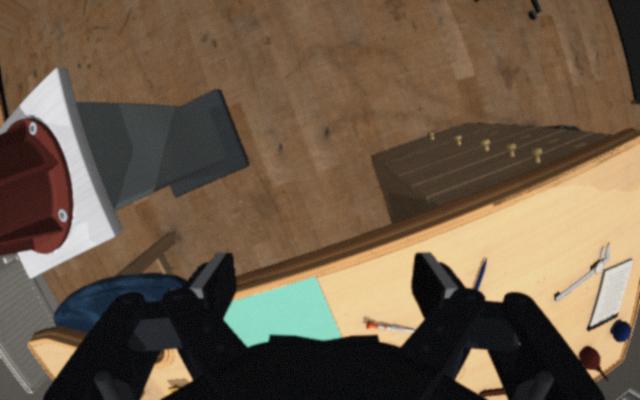

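```bash
cat > h.py <<'E'
import numpy as np,cv2
from scipy.spatial.transform import Rotation as R
def load(n):
    z=np.load(n+".npz"); return {k:z[k] for k in z.files}
def f(p): return 200/np.tan(np.radians(float(p['fov_y'])/2))
def rot(q): return R.from_quat([q[1],q[2],q[3],q[0]])
def ray(p,u,v,fish=False):
    a=np.array([(u-p['cx'])/f(p),(v-p['cy'])/f(p)])
    if fish:
        t=np.hypot(*a); d=np.array([*(a/max(t,1e-9)*np.sin(t)),np.cos(t)])
    else: d=np.array([a[0],a[1],1.])
    return rot(p['rotation']).apply(d)
def onz(p,u,v,z,fish=False):
    d=ray(p,u,v,fish); o=np.array(p['origin']); return o+d*(z-o[2])/d[2]
def proj(p,X,fish=False):
    c=rot(p['rotation']).inv().apply(np.array(X,float)-p['origin'])
    if fish:
        r=np.hypot(c[0],c[1]);t=np.arctan2(r,c[2]);return np.array([p['cx']+f(p)*t*c[0]/r,p['cy']+f(p)*t*c[1]/r])
    return np.array([p['cx']+f(p)*c[0]/c[2],p['cy']+f(p)*c[1]/c[2]])
def crop(im,x0,y0,x1,y1,s,name):
    cv2.imwrite("pics/"+name,cv2.resize(im[y0:y1,x0:x1,::-1],None,fx=s,fy=s,interpolation=cv2.INTER_CUBIC))
def snap(manip,n,key):
    p=manip.camera_params(n); im,d=manip.get_image(n)
    np.savez(key+".npz",im=im,d=d,**{k:np.array(v) for k,v in p.items()}); cv2.imwrite(f"pics/{key}.png",im[:,:,::-1]); return load(key)
E
python3 - <<'E'
from h import *
t=load("top0"); s=load("side0")
print(proj(t,[182,492,253]),proj(s,[182,492,253]))
for n,u,v,z in [("long",411,250,15),("short",265,248,15),("ring",317,259,19),("tin",364,245,25),("tray",394,196,3),("disc",275,191,14),("stand",335,199,10),("jar",325,157,40),("oil",213,258,70)]:
    print(n,onz(t,u,v,z).round(1),t['d'][v,u])
crop(t['im'],240,180,440,290,4,"t1.png"); 
crop(t['im'],240,130,440,240,4,"t2.png")
crop(s['im'],180,120,400,330,3.6,"s1.png")
E
```

```text
[ 37.74565913 411.27153676] [113.18432188  48.7801305 ]
long [ 470.6 -264.1   15. ] 1055.1143
short [479.9  98.2  15. ] 1061.6819
ring [451.3 -30.8  19. ] 1072.2941
tin [ 484.3 -146.8   25. ] 1049.7208
tray [ 607.4 -228.1    3. ] 1081.2516
disc [622.5  73.1  14. ] 1071.1221
stand [600.8 -77.9  10. ] 1073.1204
jar [702.4 -53.7  40. ] 1053.9504
oil [457.9 213.6  70. ] 1062.5804
```

View pics/t1.png

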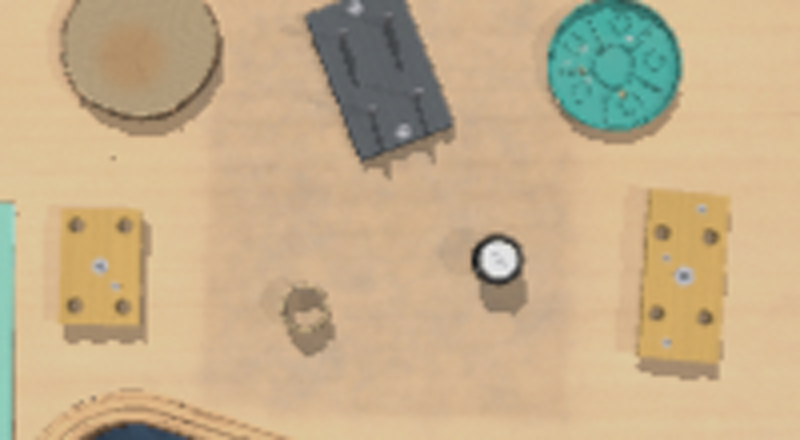

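View pics/t2.png

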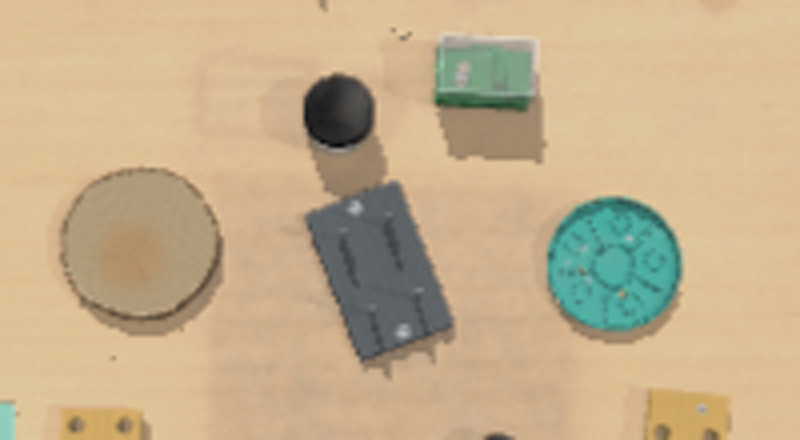

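View pics/s1.png

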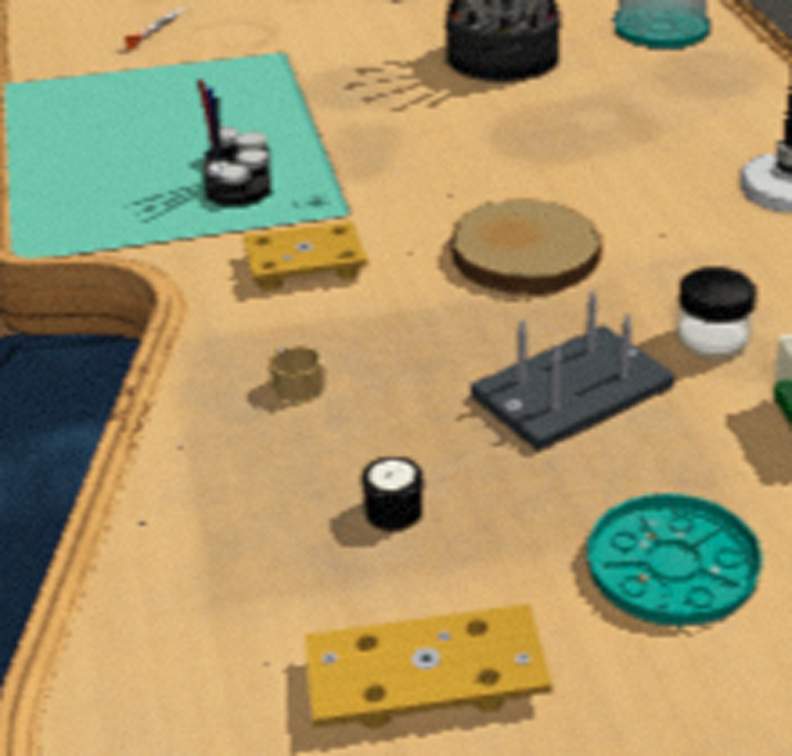

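```bash
cat >> h.py <<'E'
def plan(manip,targets):
    """targets: (x,y,z,yaw of jaw axis rad or None) world; prints travel units & roll from present pose"""
    s=manip.sense(); Rm=rot(s['tool_rot']); M=Rm.as_matrix()
    yaw=np.arctan2(M[1,1],M[0,1])
    print("tcp",s['tcp_pos'].round(2),"yaw(y axis)",round(yaw,4),"q6",s['joint_positions'].round(3),"clock",s['clock'],"F",s['contact_force'].round(1),"w",round(s['gripper_width'],1))
    z=M[:,2]; 
    for x,y,zz,w in targets:
        d=M.T@(np.array([x,y,zz])-s['tcp_pos'])/25
        r=0 if w is None else ((w-yaw+np.pi/2)%np.pi-np.pi/2)*-1
        print("travel",d.round(3),"roll",round(r,4))
E
python3 - <<'E'
from h import *
from station import manip
t=load("top0")
def P(u,v,z,o=(240,180)): return onz(t,(u+.5)/4-.5+o[0],(v+.5)/4-.5+o[1],z)
def rep(n,pts,z,o=(240,180)):
    A=np.array([P(u,v,z,o)[:2] for u,v in pts]); # order: fl, fr, bl(near left), nr
    c=A.mean(0); e=(A[0]-A[2]+A[1]-A[3])/2; g=(A[0]-A[1]+A[2]-A[3])/2
    print(n,c.round(1),"len",np.linalg.norm(e).round(1),np.degrees(np.arctan2(e[1],e[0])).round(2),"wid",np.linalg.norm(g).round(1),np.degrees(np.arctan2(g[1],g[0])).round(2)-90)
rep("longh",[(662,232),(710,236),(656,313),(705,317)],14)
rep("longc",[(649,190),(729,196),(638,356),(718,363)],15)
rep("shorth",[(76,224),(124,225),(74,305),(122,306)],14)
rep("shortc",[(61,208),(141,208),(63,324),(141,324)],15)
rep("stand",[(305,214),(400,181),(362,361),(453,328)],10,(240,130))
print("tin",P(497,259,25),"ring",P(306,305,17),"tray",P(614,65,10),"disc",P(140,242,14,(240,130)))
s=load("side0")
def Q(u,v,z): return onz(s,(u+.5)/3.6-.5+180,(v+.5)/3.6-.5+120,z)
rep2=lambda pts,z: np.mean([Q(u,v,z) for u,v in pts],0).round(1)
print("side: long",rep2([(367,643),(477,628),(375,693),(489,678)],14),"short",rep2([(263,241),(341,230),(268,266),(347,254)],14))
print("stand tips",[Q(u,v,52).round(1) for u,v in [(522,323),(592,293),(627,316),(557,348)]])
print("tin",Q(391,474,25),"ring",Q(297,358,19),"tray",Q(675,556,10),"disc",Q(527,246,14))
plan(manip,[])
E
```

```text
longh [ 475.  -263.1] len 50.2 -5.79 wid 30.1 -5.390000000000001
longc [ 474.1 -263. ] len 103.1 -5.69 wid 49.6 -5.310000000000002
shorth [485.2  99.8] len 50.2 -1.42 wid 29.9 -1.8700000000000045
shortc [484.6  98.2] len 71.8 0.49 wid 49.1 -0.6899999999999977
stand [605.1 -77. ] len 99.5 19.5 wid 62.4 18.92
tin [ 485.85237337 -146.57518236   25.        ] ring [458.97340582 -28.67177712  17.        ] tray [ 606.9044614  -224.65495214   10.        ] disc [624.74659666  74.01337957  14.        ]
side: long [ 473.4 -264.1   14. ] short [483.6  97.7  14. ]
stand tips [array([574.6, -76.1,  52. ]), array([621. , -58.6,  52. ]), array([631.9, -85.9,  52. ]), array([ 585.5, -103.9,   52. ])]
tin [ 483.89930973 -148.21094767   25.        ] ring [456.98337366 -27.41489815  19.        ] tray [ 605.30307566 -229.43347178   10.        ] disc [619.74973469  59.50758262  14.        ]
tcp [182.24 492.03 252.88] yaw(y axis) 1.216 q6 [ 1.077  0.291 -0.154  1.127 -0.     1.431] clock 0.15 F [ 0.7 -0.3  0.5] w 85.4
```

Run:
```python
from h import *
from station import manip
w=load("wrist0")
M=rot(manip.sense()['tool_rot']).as_matrix(); tcp=manip.sense()['tcp_pos']
for d in [3,22,60,100,150,200]: print(d,proj(w,tcp+M@[0,0,d],True), proj(w,tcp+M@[50,0,d],True), proj(w,tcp+M@[-50,0,d],True))
plan(manip,[(474,-263,160,np.radians(84.4))])
```

```text
3 [323.86536622 276.55288783] [323.78722197 165.35539568] [323.9001192  357.30469939]
22 [323.831894   258.79371694] [323.75683344 159.75447237] [323.87218595 335.41454781]
60 [323.78174075 232.83614062] [323.71478141 152.04262382] [323.82597825 300.73280198]
100 [323.7447598  214.16007945] [323.68588574 146.76930148] [323.78845219 273.77581718]
150 [323.71220158 198.02170959] [323.66161703 142.35644749] [323.75300141 249.17497181]
200 [323.68894274 186.65881735] [323.64483725 139.3138476 ] [323.72634558 231.17702204]
tcp [182.24 492.03 252.88] yaw(y axis) 1.216 q6 [ 1.077  0.291 -0.154  1.127 -0.     1.431] clock 0.15 F [ 0.7 -0.3  0.5] w 85.4
travel [-21.435 -24.263   3.736] roll -0.257
```

Request:
apply_moves([
  [-4,-4.8,0],
  [-6,-7,0.5],
  [-8,-9,1],
  [-10,-11.3,1.5],
  [-12,-13.6,2],
  [-14,-15.8,2.5],
  [-16,-18.1,3],
  [-18,-20.4,3.4],
  [-20,-22.6,3.7],
  [-21.43,-24.26,3.74],
  [-21.43,-24.26,3.74],
  [-21.43,-24.26,3.74],
  [-21.43,-24.26,3.74],
  [-21.43,-24.26,3.74],
  [-21.43,-24.26,3.74],
  [-21.43,-24.26,3.74],
], claw=[1,1,1,1,1,1,1,1,1,1,1,1,1,1,1,1], roll=[0,0,0,0,0,-0.1,-0.2,-0.257,-0.257,-0.257,-0.257,-0.257,-0.257,-0.257,-0.257,-0.257])

```text
clock: 2.15
tcp_pos: [473.6, -261.3, 159.9]
tool_rot: [-0.0, 0.048, 0.999, 0.0]
contact_force: [0.1, -0.7, -0.1]
gripper_width: 85.0
```

Run:
```python
from h import *
from station import manip
w=snap(manip,"wrist","w1"); plan(manip,[])
im=w['im']; crop(im,200,100,440,280,3.3,"w1c.png")
```

```text
tcp [ 473.81 -261.26  160.1 ] yaw(y axis) 1.4743 q6 [-0.639  0.391 -0.265  0.915  0.    -0.543] clock 2.2 F [ 0.2  0.5 -0. ] w 85.8
```

View pics/w1c.png

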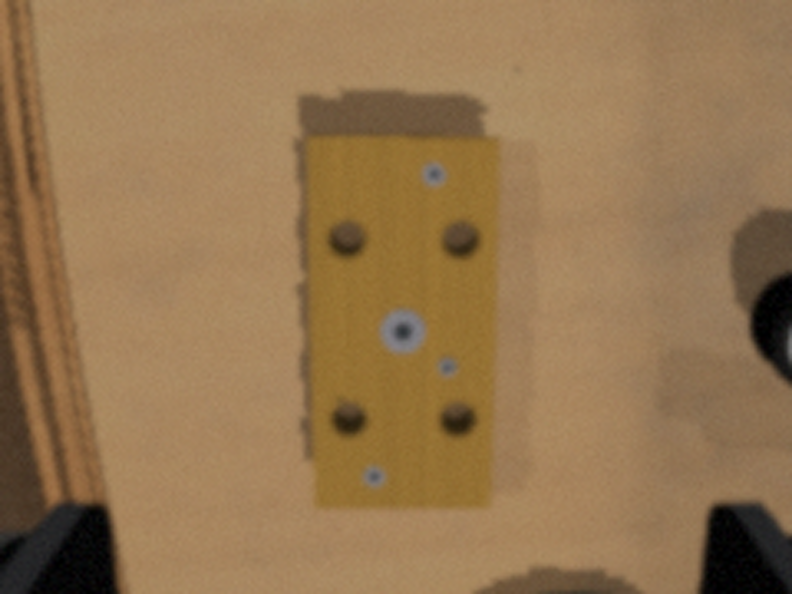

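```bash
cat >> h.py <<'E'
def meas(w,pts,z,x0,y0,s,fish=True):
    A=np.array([onz(w,(u+.5)/s-.5+x0,(v+.5)/s-.5+y0,z,fish)[:2] for u,v in pts]); return A
def rect(A,n=""):
    c=A.mean(0); e=(A[0]-A[2]+A[1]-A[3])/2; g=(A[0]-A[1]+A[2]-A[3])/2
    print(n,c.round(2),"len",np.linalg.norm(e).round(1),np.degrees(np.arctan2(e[1],e[0])).round(2),"wid",np.linalg.norm(g).round(1),np.degrees(np.arctan2(g[1],g[0])).round(2))
E
python3 - <<'E'
from h import *
from station import manip
w=load("w1")
rect(meas(w,[(348,238),(460,238),(349,417),(458,417)],15,200,100,3.3),"holes")
rect(meas(w,[(305,137),(500,137),(316,507),(490,508)],15,200,100,3.3),"corners")
print(meas(w,[(403,331)],15,200,100,3.3))
plan(manip,[(474,-263.4,23,np.radians(84.4))])
E
```

```text
holes [ 473.51 -262.66] len 49.7 174.17 wid 29.8 -95.61
corners [ 473.79 -262.97] len 103.8 174.4 wid 50.1 -95.79
[[ 473.92021959 -262.89463098]]
tcp [ 473.81 -261.26  160.1 ] yaw(y axis) 1.4743 q6 [-0.639  0.391 -0.265  0.915  0.    -0.543] clock 2.2 F [ 0.2  0.5 -0. ] w 85.8
travel [-0.016 -0.086  5.484] roll 0.0012
```

Request:
apply_moves([
  [0,-0.07,1.5],
  [0,-0.07,3],
  [0,-0.07,4],
  [0,-0.07,5],
  [0,-0.07,5.3],
  [0,-0.07,5.48],
  [0,-0.07,5.48],
  [0,-0.07,5.48],
  [0,-0.07,5.48],
  [0,-0.07,5.48],
  [0,-0.07,5.48],
  [0,-0.07,5.48],
], claw=[0.6,0.6,0.6,0.6,0.6,0.6,0.6,-1,-1,-1,-1,-1], roll=[0,0,0,0,0,0,0,0,0,0,0,0])

```text
clock: 3.7
tcp_pos: [474.4, -264.5, 24.0]
tool_rot: [0.001, 0.049, 0.999, -0.0]
contact_force: [-1.2, 1.9, 8.5]
gripper_width: 48.2
```

Run:
```python
from h import *
from station import manip
w=snap(manip,"side","s2"); plan(manip,[])
crop(w['im'],180,180,400,350,3.5,"s2c.png")
```

```text
tcp [ 474.37 -264.47   24.02] yaw(y axis) 1.4731 q6 [-0.643  0.56  -0.412  0.598  0.    -0.546] clock 3.75 F [-1.2  3.2  8.7] w 48.3
```

View pics/s2c.png

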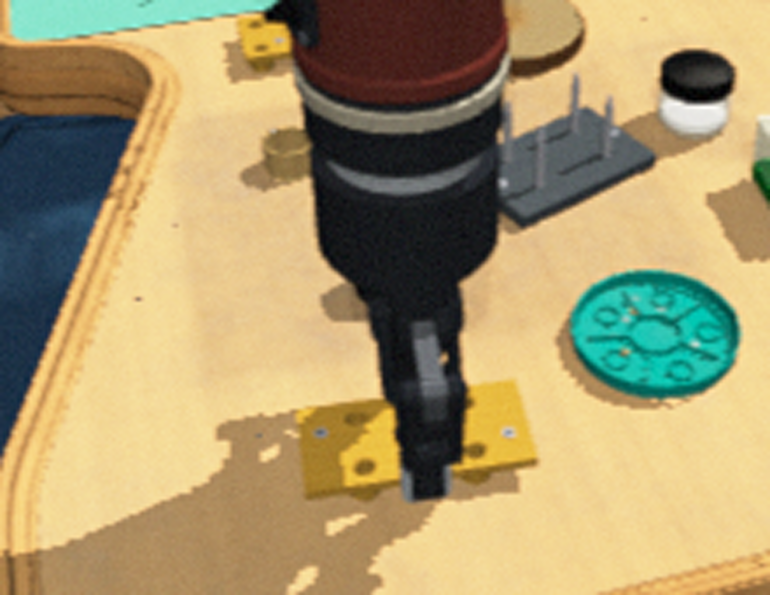

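Request:
apply_moves([
  [0,0,-0.3],
  [0,0,-1],
  [0,0,-2.5],
  [0,0,-4],
  [0,0,-4],
  [0,0,-4],
], claw=[-1,-1,-1,-1,-1,-1], roll=[0,0,0,0,0,0])

```text
clock: 4.5
tcp_pos: [473.5, -264.1, 122.5]
tool_rot: [-0.0, 0.049, 0.999, 0.0]
contact_force: [-1.1, 0.9, -1.9]
gripper_width: 47.8
```

Run:
```python
from h import *
from station import manip
w=snap(manip,"side","s3"); plan(manip,[])
crop(w['im'],180,150,400,320,3.5,"s3c.png")
w=snap(manip,"wrist","w3")
crop(w['im'],200,100,440,280,3.3,"w3c.png")
```

```text
tcp [ 473.23 -263.85  121.94] yaw(y axis) 1.4729 q6 [-0.644  0.432 -0.313  0.827 -0.    -0.546] clock 4.55 F [ 0.7  0.2 -1.8] w 48.2
```

View pics/s3c.png

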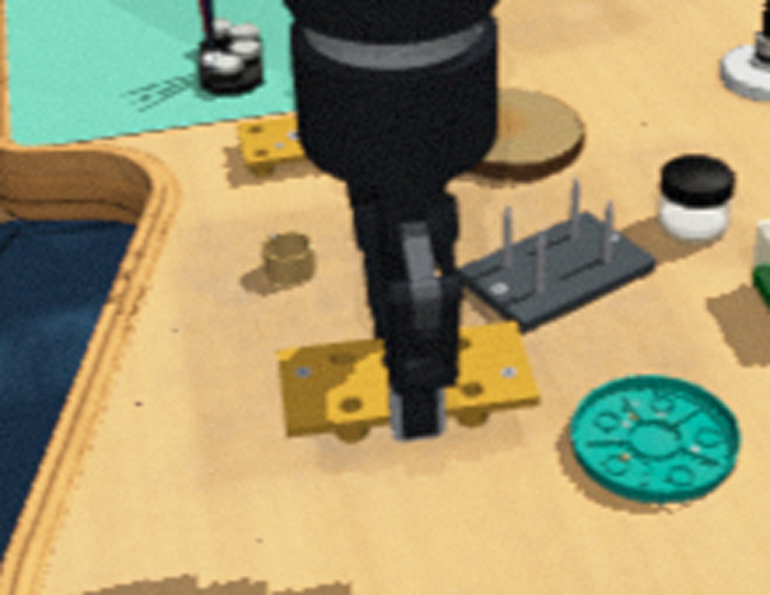

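View pics/w3.png

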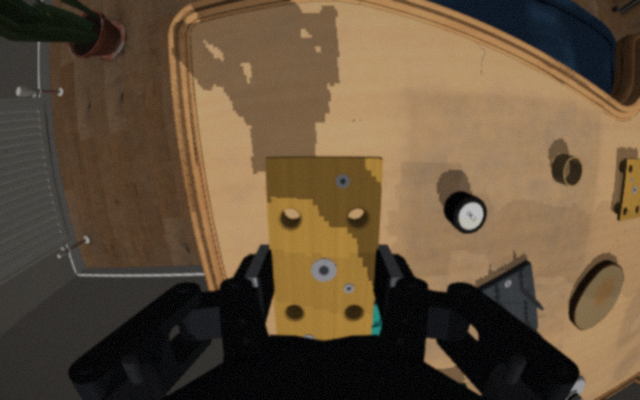

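Run:
```python
from h import *
from station import manip
w=load("w3")
rect(meas(w,[(290,217),(357,216),(295,312),(354,312)],122-9,0,0,1),"inhand")
plan(manip,[(643,20,150,np.radians(110)),(604,-79,150,np.radians(110))])
```

```text
inhand [ 471.96 -263.61] len 50.6 174.92 wid 29.7 -95.27
tcp [ 473.14 -263.75  121.69] yaw(y axis) 1.4729 q6 [-0.644  0.433 -0.313  0.827  0.    -0.546] clock 4.6 F [-0.8  1.  -2. ] w 48.0
travel [-5.651 11.961 -1.13 ] roll -0.4469
travel [-4.485  7.867 -1.132] roll -0.4469
```

Request:
apply_moves([
  [-0.5,1,-0.8],
  [-1.2,2.5,-1.13],
  [-2.1,4.5,-1.13],
  [-3.1,6.5,-1.13],
  [-4,8.5,-1.13],
  [-4.9,10.4,-1.13],
  [-5.4,11.4,-1.13],
  [-5.65,11.96,-1.13],
  [-5.65,11.96,-1.13],
  [-5.65,11.96,-1.13],
  [-5.65,11.96,-1.13],
  [-5.65,11.96,-1.13],
  [-5.65,11.96,-1.13],
], claw=[-1,-1,-1,-1,-1,-1,-1,-1,-1,-1,-1,-1,-1], roll=[0,-0.1,-0.2,-0.3,-0.4,-0.447,-0.447,-0.447,-0.447,-0.447,-0.447,-0.447,-0.447])

```text
clock: 6.22
tcp_pos: [643.6, 19.1, 151.2]
tool_rot: [0.0, -0.173, 0.985, -0.0]
contact_force: [-0.1, 1.0, -1.1]
gripper_width: 47.8
```

Run:
```python
from h import *
from station import manip
plan(manip,[])
w=snap(manip,"wrist","w4")
for q in [(604,-79,10),(604,-79,52)]: print(proj(w,q,True))
crop(w['im'],120,60,380,260,3,"w4c.png")
```

```text
tcp [643.6   19.11 151.2 ] yaw(y axis) 1.9195 q6 [-0.084  0.582  0.029  1.018 -0.    -0.432] clock 6.225 F [-0.1  1.  -1.1] w 47.8
[232.16940875 121.22515174]
[215.99034682 121.46048517]
```

View pics/w4.png

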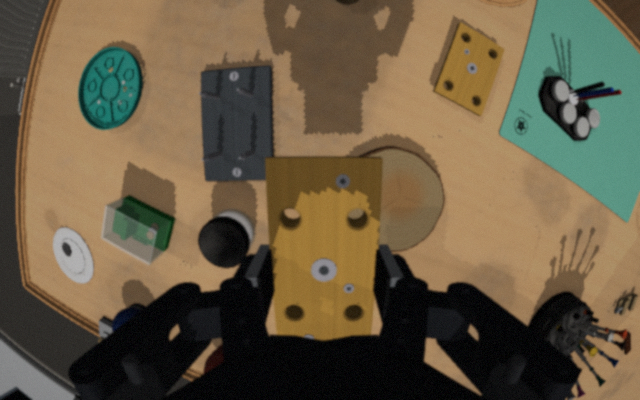

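View pics/w4c.png

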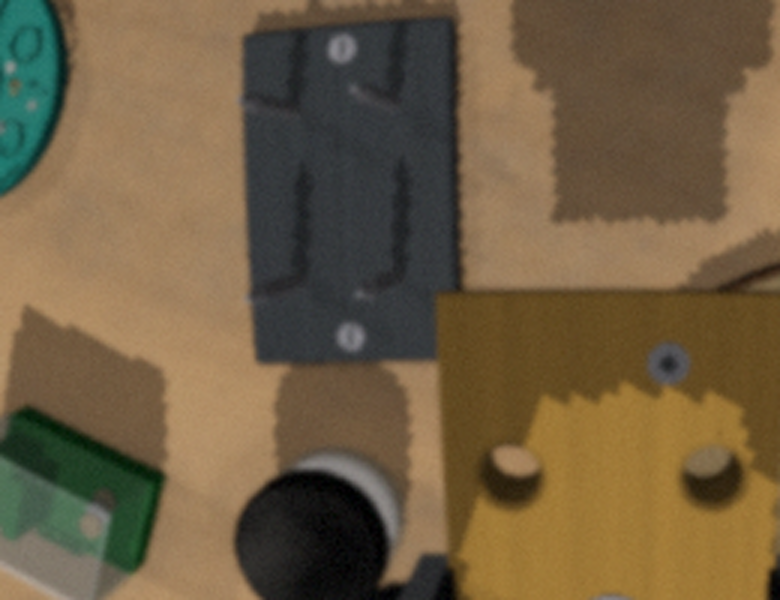

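Run:
```python
from h import *
w=load("w4")
a=(120,60,3)
rect(meas(w,[(247,99),(354,89),(252,296),(357,294)],51,*a),"tips")
rect(meas(w,[(296,106),(398,101),(301,285),(402,284)],10,*a),"bases")
A=meas(w,[(341,48),(351,336)],10,*a);print("screws",A,A.mean(0))
rect(meas(w,[(245,34),(455,16),(257,362),(463,359)],10,*a),"corners")
rect(meas(w,[(290,217),(357,216),(295,312),(354,312)],151-9,0,0,1),"inhand")
# tests: known xy of disc, tray
print(meas(w,[(111,87)],10,0,0,1),meas(w,[(395,198)],14,0,0,1))
```

```text
tips [605.36 -75.78] len 49.9 -160.65 wid 28.0 -70.3
bases [605.61 -75.22] len 52.7 -160.1 wid 30.8 -71.26
screws [[565.94418627 -91.22383261]
 [644.925804   -61.70783644]] [605.43499513 -76.46583452]
corners [604.95 -75.02] len 98.7 -159.75 wid 63.6 -70.06
inhand [642.47  18.73] len 50.7 -159.49 wid 29.7 -69.66
[[ 605.29107308 -217.76323567]] [[619.19434285  76.55968142]]
```

Run:
```python
from h import *
from station import manip
plan(manip,[(606.3,-76.1,151,np.radians(109.9)),(606.3,-76.1,84,np.radians(109.9))])
```

```text
tcp [643.62  19.23 151.16] yaw(y axis) 1.9196 q6 [-0.084  0.582  0.03   1.018 -0.    -0.432] clock 6.275 F [-0.4  0.6 -1.2] w 48.2
travel [ 2.706 -3.073  0.006] roll 0.0015
travel [ 2.707 -3.073  2.686] roll 0.0015
```

Request:
apply_moves([
  [1,-1.2,0],
  [2.1,-2.4,0],
  [2.7,-3.07,0],
  [2.7,-3.07,0],
  [2.7,-3.07,1.2],
  [2.7,-3.07,2.2],
  [2.7,-3.07,2.68],
  [2.7,-3.07,2.68],
  [2.7,-3.07,2.68],
  [2.7,-3.07,2.68],
], claw=[-1,-1,-1,-1,-1,-1,-1,-1,-1,-1], roll=[0,0,0,0,0,0,0,0,0,0])

```text
clock: 7.52
tcp_pos: [607.2, -75.8, 85.1]
tool_rot: [0.001, -0.174, 0.985, -0.0]
contact_force: [0.1, 0.4, -1.7]
gripper_width: 47.8
```

Run:
```python
from h import *
from station import manip
plan(manip,[])
w=snap(manip,"wrist","w5")
crop(w['im'],240,140,410,350,3,"w5c.png")
s=snap(manip,"side","s5")
crop(s['im'],280,150,420,270,5,"s5c.png")
for i in (-25,25):
  for j in (-15,15):
    c,sn=np.cos(np.radians(19.9)),np.sin(np.radians(19.9))
    print(proj(w,[605.4+c*i-sn*j,-76+sn*i+c*j,52],True))
```

```text
tcp [607.2  -75.8   85.05] yaw(y axis) 1.92 q6 [-0.244  0.586 -0.155  0.828  0.    -0.593] clock 7.525 F [ 0.1  0.4 -1.7] w 47.8
[295.72992104 202.23841305]
[353.90591605 202.30480123]
[298.36244064 286.91875353]
[350.83949346 286.94699986]
```

View pics/w5c.png

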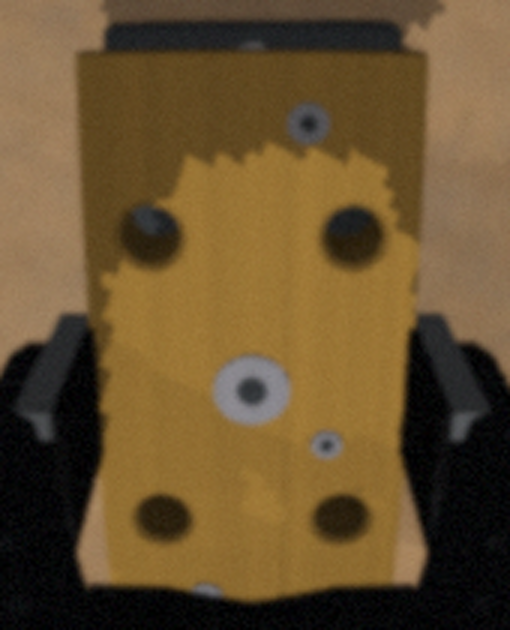

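View pics/s5c.png

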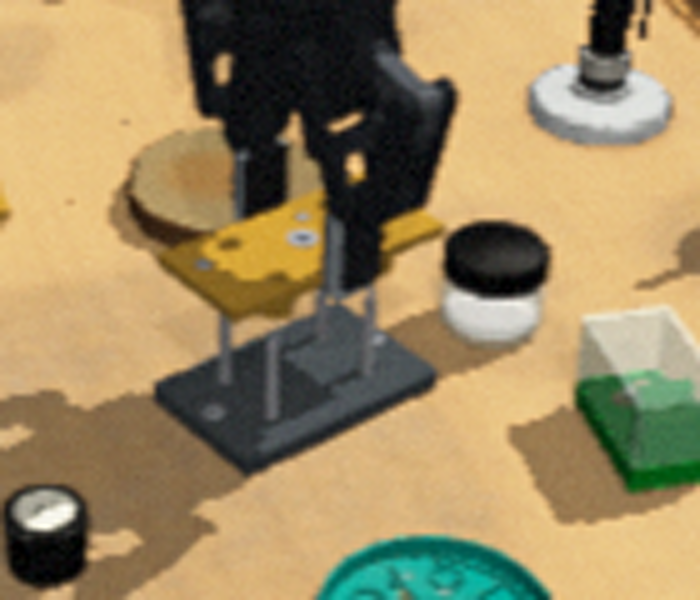

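Run:
```python
from h import *
from station import manip
w=load("w5")
a=np.radians(19.9)
def tl(X): # in stand frame about 605.4,-76
    d=np.array(X[:2])-[605.4,-76]; return np.round([np.cos(a)*d[0]+np.sin(a)*d[1],-np.sin(a)*d[0]+np.cos(a)*d[1]],1)
for n,(u,v) in dict(grayL=(150,218),grayR=(355,218),holeTL=(152,237),holeTR=(353,237),BL=(163,518),BR=(342,518),basetopL=(108,25),basetopR=(401,25),screw=(252,47)).items():
    U,V=u/3+240-.33,v/3+140-.33
    print(n,[(z,tl(onz(w,U,V,z,True))) for z in (76,61,52,45,10)])
s=load("side0")
s=load("s5")
```

```text
grayL [(76, array([-26.7, -15.5])), (61, array([-22.3, -17.3])), (52, array([-19.6, -18.3])), (45, array([-17.5, -19.1])), (10, array([ -7. , -23.1]))]
grayR [(76, array([-26.8,  14.5])), (61, array([-22.3,  16.2])), (52, array([-19.6,  17.3])), (45, array([-17.5,  18.1])), (10, array([-7. , 22.2]))]
holeTL [(76, array([-23.8, -15.3])), (61, array([-19., -17.])), (52, array([-16.1, -18.1])), (45, array([-13.8, -18.8])), (10, array([ -2.6, -22.8]))]
holeTR [(76, array([-23.8,  14.3])), (61, array([-19.,  16.])), (52, array([-16.1,  17.1])), (45, array([-13.9,  17.9])), (10, array([-2.6, 21.9]))]
BL [(76, array([ 26.1, -15.5])), (61, array([ 36.7, -17.2])), (52, array([ 43. , -18.3])), (45, array([ 48. , -19.1])), (10, array([ 72.7, -23.1]))]
BR [(76, array([26.1, 14.6])), (61, array([36.6, 16.4])), (52, array([43. , 17.4])), (45, array([47.9, 18.3])), (10, array([72.6, 22.4]))]
basetopL [(76, array([-55. , -20.9])), (61, array([-53.8, -23.2])), (52, array([-53.1, -24.6])), (45, array([-52.5, -25.7])), (10, array([-49.6, -31.2]))]
basetopR [(76, array([-55.1,  20.3])), (61, array([-53.9,  22.8])), (52, array([-53.1,  24.2])), (45, array([-52.6,  25.3])), (10, array([-49.7,  31. ]))]
screw [(76, array([-51.7,  -0.6])), (61, array([-50.1,  -0.6])), (52, array([-49.2,  -0.6])), (45, array([-48.4,  -0.6])), (10, array([-44.7,  -0.6]))]
```

Request:
apply_moves([
  [0.03,0.015,0],
  [0.03,0.015,0.2],
  [0.03,0.015,0.4],
  [0.03,0.015,0.6],
  [0.03,0.015,0.8],
  [0.03,0.015,1.1],
  [0.03,0.015,1.4],
  [0.03,0.015,1.7],
  [0.03,0.015,1.9],
  [0.03,0.015,1.98],
  [0.03,0.015,1.98],
], claw=[-1,-1,-1,-1,-1,-1,-1,-1,-1,-1,-1], roll=[0,0,0,0,0,0,0,0,0,0,0])

```text
clock: 9.0
tcp_pos: [605.7, -75.6, 34.6]
tool_rot: [0.0, -0.174, 0.985, -0.0]
contact_force: [0.3, 0.2, -1.8]
gripper_width: 48.2
```

Run:
```python
from h import *
from station import manip
plan(manip,[])
s=snap(manip,"side","s6")
crop(s['im'],280,150,420,270,5,"s6c.png")
```

```text
tcp [605.71 -75.65  34.59] yaw(y axis) 1.92 q6 [-0.244  0.644 -0.204  0.723 -0.    -0.593] clock 9.0 F [ 0.3  0.2 -1.8] w 48.2
```

View pics/s6c.png

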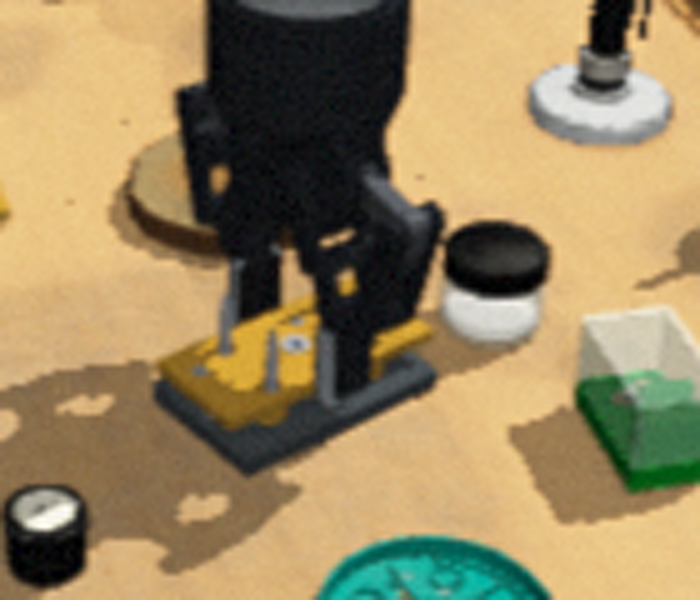

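Request:
apply_moves([
  [0,0,0],
  [0,0,0],
  [0,0,0],
  [0,0,0],
  [0,0,-0.4],
  [0,0,-1.5],
  [0,0,-3],
  [0,0,-4.5],
  [0,0,-5],
], claw=[0.4,0.4,0.4,0.4,0.4,0.4,0.4,0.4,0.4], roll=[0,0,0,0,0,0,0,0,0])

```text
clock: 10.18
tcp_pos: [607.0, -75.9, 162.7]
tool_rot: [0.002, -0.174, 0.985, -0.001]
contact_force: [0.7, -0.9, -0.3]
gripper_width: 59.5
```

Run:
```python
from h import *
from station import manip
s=snap(manip,"side","s7")
crop(s['im'],280,150,420,270,5,"s7c.png")
w=snap(manip,"wrist","w7")
crop(w['im'],220,80,420,280,3,"w7c.png")
plan(manip,[(484.3,98.5,155,np.radians(89))])
```

```text
tcp [606.54 -75.81 161.2 ] yaw(y axis) 1.92 q6 [-0.244  0.512 -0.064  0.992 -0.    -0.593] clock 10.275 F [-0.2 -0.2  0.4] w 59.6
travel [2.209 8.225 0.23 ] roll 0.3667
```

View pics/s7c.png

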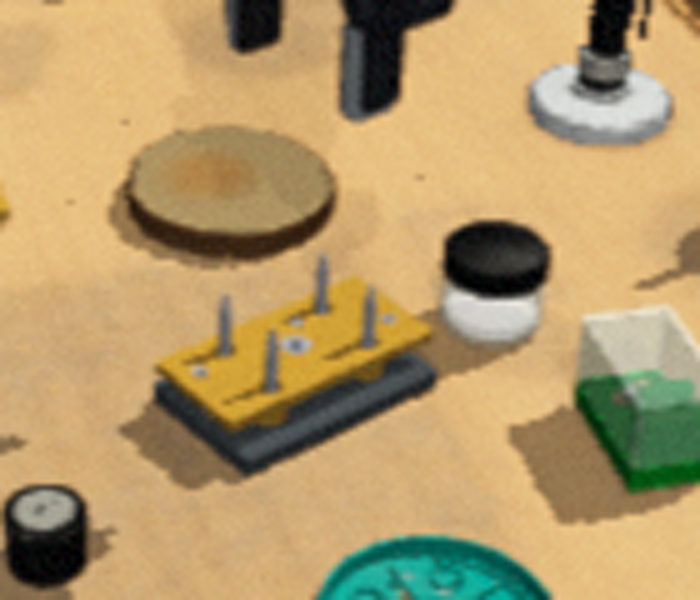

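View pics/w7c.png

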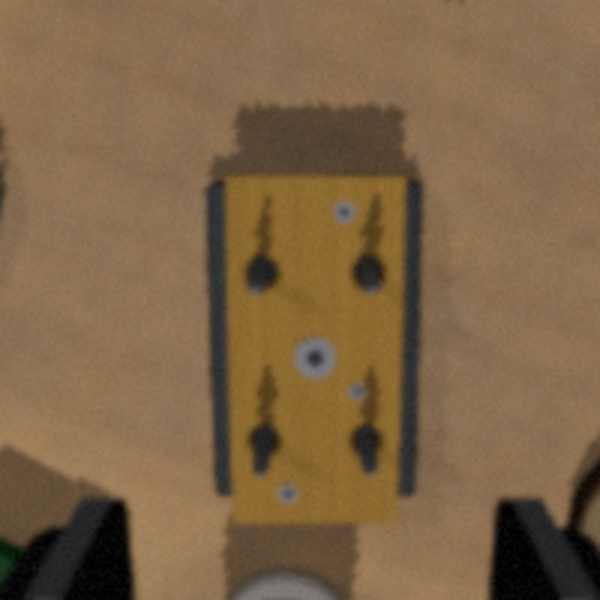

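Run:
```python
from h import *
w=load("w7"); a=(220,80,3)
rect(meas(w,[(262,272),(368,271),(264,440),(366,440)],25,*a),"holes")
print(meas(w,[(316,358)],25,*a))
rect(meas(w,[(258,289),(372,288),(261,472),(370,472)],51,*a),"tips")
```

```text
holes [605.18 -76.09] len 50.1 -159.99 wid 30.0 -69.74
[[605.18056853 -75.78436546]]
tips [605.3  -76.01] len 49.8 -159.83 wid 29.1 -69.76
```

Request:
apply_moves([
  [0.4,1.2,0],
  [1,3.2,0.1],
  [1.5,5.2,0.2],
  [1.9,7,0.23],
  [2.2,8.22,0.23],
  [2.2,8.22,0.23],
  [2.2,8.22,0.23],
  [2.2,8.22,0.23],
  [2.2,8.22,0.23],
], claw=[0.6,0.6,0.6,0.6,0.6,0.6,0.6,0.6,0.6], roll=[0.1,0.2,0.3,0.367,0.367,0.367,0.367,0.367,0.367])

```text
clock: 11.4
tcp_pos: [484.0, 98.0, 153.6]
tool_rot: [-0.0, 0.009, 1.0, -0.0]
contact_force: [0.0, -0.4, 1.6]
gripper_width: 68.2
```

Run:
```python
from h import *
from station import manip
plan(manip,[])
w=snap(manip,"wrist","w8")
crop(w['im'],220,80,420,280,3,"w8c.png")
```

```text
tcp [483.99  98.03 153.59] yaw(y axis) 1.5519 q6 [ 0.052  0.315 -0.4    0.856 -0.     0.071] clock 11.4 F [ 0.  -0.4  1.6] w 68.2
```

View pics/w8c.png

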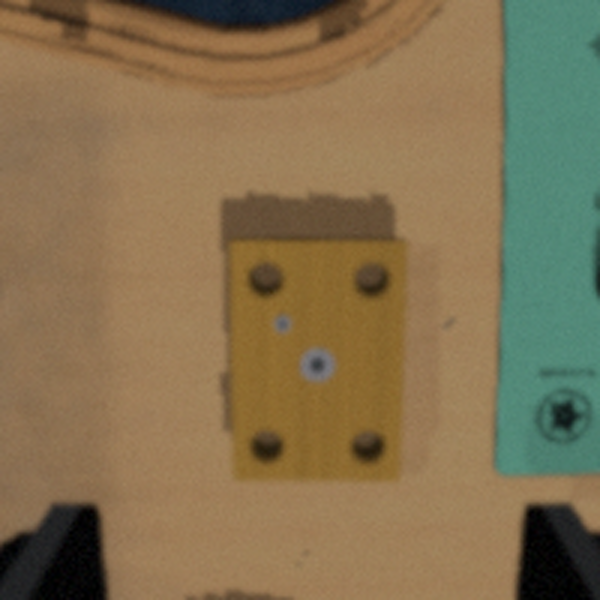

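Run:
```python
from h import *
from station import manip
w=load("w8"); a=(220,80,3)
rect(meas(w,[(266,277),(372,277),(267,444),(368,445)],15,*a),"holes")
rect(meas(w,[(229,238),(406,239),(234,479),(399,479)],15,*a),"corn")
A=meas(w,[(317,365)],15,*a);print(A)
plan(manip,[(484.8,98.4,26.5,np.radians(89))])
```

```text
holes [483.42  99.82] len 50.0 178.47 wid 30.0 -91.43
corn [483.42  99.48] len 72.1 178.71 wid 49.7 -91.3
[[484.11460858  99.44310437]]
tcp [483.95  98.12 153.63] yaw(y axis) 1.552 q6 [ 0.052  0.315 -0.4    0.856 -0.     0.071] clock 11.45 F [ 0.5 -0.   0.2] w 68.5
travel [-0.034  0.012  5.085] roll -0.0013
```

Request:
apply_moves([
  [0.02,0.06,1.5],
  [0.02,0.06,3],
  [0.02,0.06,4.2],
  [0.02,0.06,4.9],
  [0.02,0.06,5.08],
  [0.02,0.06,5.08],
  [0.02,0.06,5.08],
  [0.02,0.06,5.08],
  [0.02,0.06,5.08],
  [0.02,0.06,5.08],
  [0.02,0.06,5.08],
  [0.02,0.06,4.8],
  [0.02,0.06,4],
  [0.02,0.06,2],
  [0.02,0.06,0],
], claw=[0.6,0.6,0.6,0.6,0.6,0.6,-1,-1,-1,-1,-1,-1,-1,-1,-1], roll=[0.006,0.006,0.006,0.006,0.006,0.006,0.006,0.006,0.006,0.006,0.006,0.006,0.006,0.006,0.006])

```text
clock: 13.32
tcp_pos: [482.9, 100.2, 155.7]
tool_rot: [-0.0, 0.012, 1.0, 0.0]
contact_force: [1.3, -0.2, -0.9]
gripper_width: 47.8
```

Run:
```python
from h import *
from station import manip
plan(manip,[(606,-76,150,np.radians(110))])
w=snap(manip,"wrist","w9")
```

```text
tcp [482.87 100.16 155.7 ] yaw(y axis) 1.547 q6 [ 0.056  0.312 -0.398  0.861  0.     0.08 ] clock 13.325 F [ 1.3 -0.2 -0.9] w 47.8
travel [-5.091 -6.927  0.227] roll -0.3729
```

View pics/w9.png

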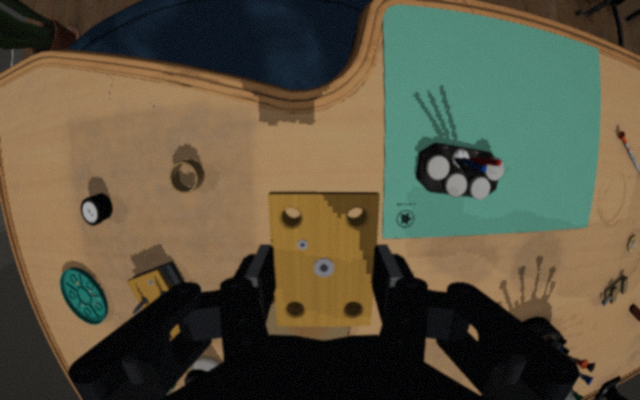

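Run:
```python
from h import *
from station import manip
w=load("w9"); im=w['im']; crop(im,250,180,400,340,4,"w9c.png")
rect(meas(w,[(291,217),(356,216),(295,309),(353,309)],155.7-11.6,0,0,1))
plan(manip,[(606,-76,150,np.radians(110))])
```

```text
[482.   100.14] len 49.7 178.89 wid 29.5 -90.98
tcp [486.06 100.42 161.8 ] yaw(y axis) 1.5472 q6 [ 0.056  0.305 -0.39   0.867  0.     0.08 ] clock 13.375 F [4.5 0.5 5.5] w 47.4
travel [-4.959 -6.942  0.508] roll -0.3726
```

View pics/w9c.png

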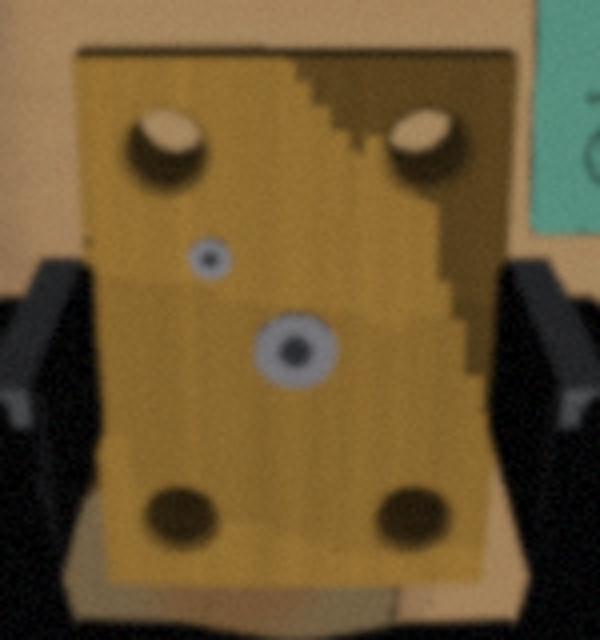

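Request:
apply_moves([
  [-0.4,-0.6,0],
  [-1.2,-1.7,0.1],
  [-2.2,-3,0.1],
  [-3.2,-4.4,0.1],
  [-4.2,-5.7,0.1],
  [-4.8,-6.6,0.15],
  [-5.07,-6.91,0.15],
  [-5.07,-6.91,1],
  [-5.07,-6.91,2],
  [-5.07,-6.91,2.6],
  [-5.07,-6.91,2.6],
  [-5.07,-6.91,2.6],
  [-5.07,-6.91,2.6],
], claw=[-1,-1,-1,-1,-1,-1,-1,-1,-1,-1,-1,-1,-1], roll=[-0.05,-0.12,-0.22,-0.32,-0.373,-0.373,-0.373,-0.373,-0.373,-0.373,-0.373,-0.373,-0.373])

```text
clock: 15.0
tcp_pos: [606.4, -75.6, 89.8]
tool_rot: [0.001, -0.174, 0.985, -0.0]
contact_force: [-0.6, -0.8, -1.7]
gripper_width: 47.6
```

Run:
```python
from h import *
from station import manip
plan(manip,[])
w=snap(manip,"wrist","w10")
crop(w['im'],240,130,410,350,3,"w10c.png")
s=snap(manip,"side","s10")
crop(s['im'],280,150,420,270,5,"s10c.png")
```

```text
tcp [606.4  -75.61  89.79] yaw(y axis) 1.9201 q6 [-0.244  0.58  -0.152  0.837 -0.    -0.593] clock 15.0 F [-0.6 -0.8 -1.7] w 47.6
```

View pics/w10c.png

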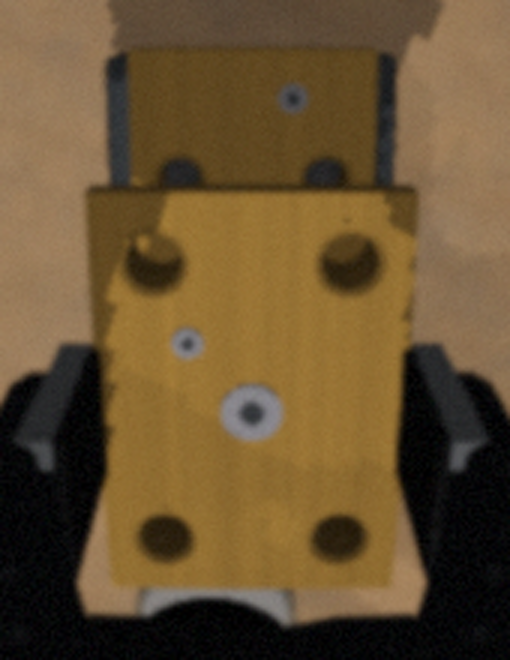

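View pics/s10c.png

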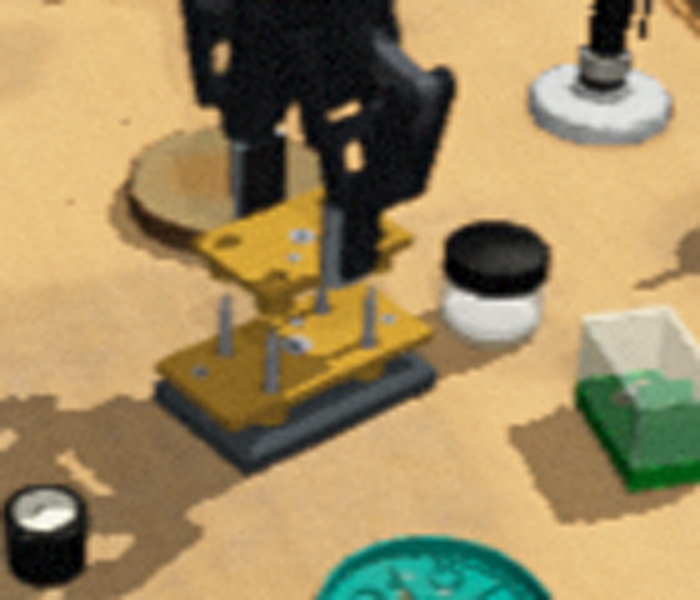

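Run:
```python
from h import *
w=load("w10"); a=np.radians(20)
def tl(X):
    d=np.array(X[:2])-[605.25,-76.05]; return np.round([np.cos(a)*d[0]+np.sin(a)*d[1],-np.sin(a)*d[0]+np.cos(a)*d[1]],1)
def g(u,v,z): return tl(onz(w,u/3+240-.33,v/3+130-.33,z,True))
for n,u,v,z in [("holes TL",155,264,78.2),("TR",351,264,78.2),("BL",165,538,78.2),("BR",339,538,78.2),("ctr",252,413,78.2),("LpL",131,49,25),("LpR",378,49,25),("Lph",181,174,25),("LphR",325,173,25)]: print(n,g(u,v,z))
```

```text
holes TL [-24.  -14.7]
TR [-24.   14.7]
BL [ 25.2 -15. ]
BR [25.2 14.7]
ctr [ 0.9 -0.1]
LpL [-52.2 -24.4]
LpR [-52.1  25.1]
Lph [-26.4 -14.7]
LphR [-26.6  14.8]
```

Request:
apply_moves([
  [0.03,0.01,0],
  [0.03,0.01,0.2],
  [0.03,0.01,0.4],
  [0.03,0.01,0.6],
  [0.03,0.01,0.8],
  [0.03,0.01,1.1],
  [0.03,0.01,1.3],
  [0.03,0.01,1.45],
  [0.03,0.01,1.5],
  [0.03,0.01,1.5],
], claw=[-1,-1,-1,-1,-1,-1,-1,-1,-1,-1], roll=[0,0,0,0,0,0,0,0,0,0])

```text
clock: 16.35
tcp_pos: [604.9, -75.5, 53.0]
tool_rot: [0.0, -0.174, 0.985, -0.0]
contact_force: [-7.8, 2.2, 19.0]
gripper_width: 47.8
```

Run:
```python
from h import *
from station import manip
plan(manip,[])
s=snap(manip,"side","s11")
crop(s['im'],280,150,420,270,5,"s11c.png")
```

```text
tcp [604.87 -75.54  53.02] yaw(y axis) 1.9201 q6 [-0.244  0.62  -0.192  0.759 -0.    -0.593] clock 16.35 F [-7.8  2.2 19. ] w 47.8
```

View pics/s11c.png

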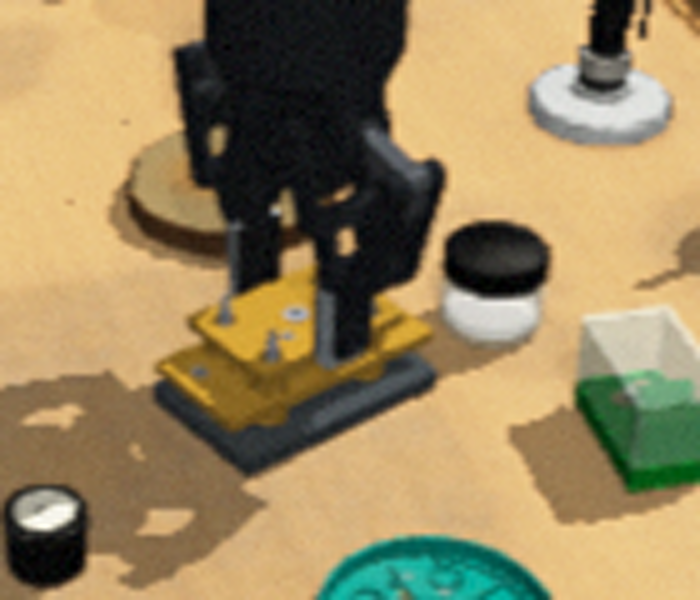

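Request:
apply_moves([
  [0,0,0],
  [0,0,0],
  [0,0,0],
  [0,0,0],
  [0,0,-0.4],
  [0,0,-1.5],
  [0,0,-3],
  [0,0,-4.2],
  [0,0,-4.5],
  [0,0,-4.5],
], claw=[0.4,0.4,0.4,0.4,0.4,0.4,0.4,0.4,0.4,0.4], roll=[0,0,0,0,0,0,0,0,0,0])

```text
clock: 17.65
tcp_pos: [605.1, -75.6, 164.0]
tool_rot: [0.0, -0.174, 0.985, -0.0]
contact_force: [0.2, -0.3, 0.2]
gripper_width: 59.7
```

Run:
```python
from h import *
from station import manip
s=snap(manip,"side","s12")
crop(s['im'],280,150,420,270,5,"s12c.png")
w=snap(manip,"wrist","w12")
crop(w['im'],220,80,420,280,3,"w12c.png")
plan(manip,[(458,-28,150,np.radians(90))])
```

```text
tcp [604.35 -75.41 162.69] yaw(y axis) 1.92 q6 [-0.244  0.51  -0.063  1.    -0.    -0.593] clock 17.75 F [-0.1 -0.4 -0.2] w 59.8
travel [4.851 3.784 0.518] roll 0.3492
```

View pics/s12c.png

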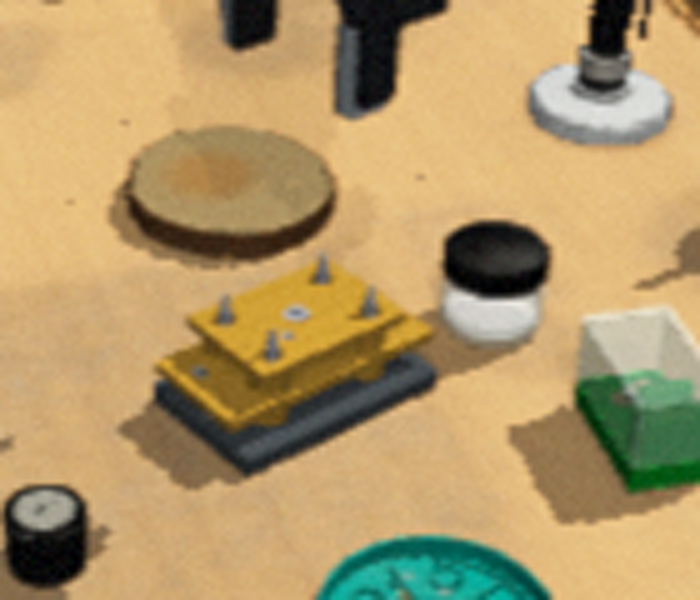

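View pics/w12c.png

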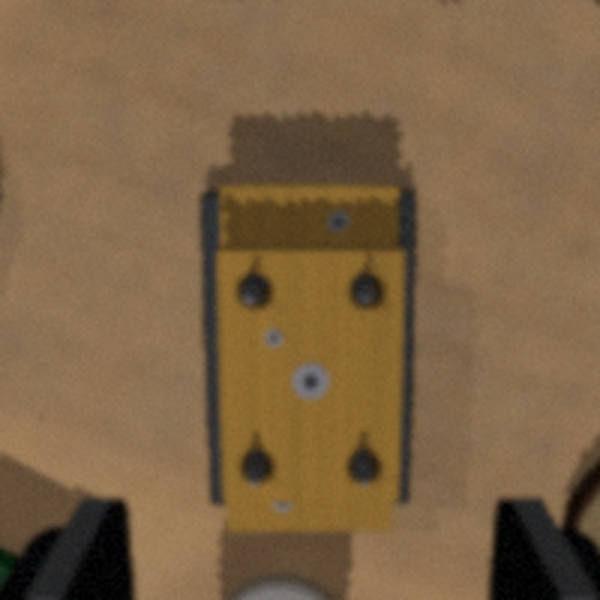

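Run:
```python
from h import *
w=load("w12"); a=(220,80,3)
rect(meas(w,[(254,291),(367,290),(257,464),(364,464)],40,*a),"short holes")
rect(meas(w,[(217,250),(405,250),(228,531),(393,531)],40,*a),"short corners")
```

```text
short holes [604.78 -75.85] len 49.2 -160.06 wid 30.1 -69.8
short corners [609.37 -74.11] len 81.0 -160.16 wid 48.7 -70.06
```

Request:
apply_moves([
  [0.6,0.5,0],
  [1.8,1.4,0.1],
  [3,2.3,0.3],
  [4.1,3.2,0.5],
  [4.85,3.78,0.5],
  [4.85,3.78,0.5],
  [4.85,3.78,0.5],
  [4.85,3.78,0.5],
  [4.85,3.78,0.5],
], claw=[0.4,0.4,0.4,0.4,0.4,0.4,0.4,0.4,0.4], roll=[0.1,0.2,0.3,0.35,0.35,0.35,0.35,0.35,0.35])

```text
clock: 18.88
tcp_pos: [459.2, -28.5, 151.1]
tool_rot: [-0.0, 0.0, 1.0, 0.0]
contact_force: [-0.0, 0.3, 0.8]
gripper_width: 59.5
```

Run:
```python
from h import *
from station import manip
plan(manip,[])
w=snap(manip,"wrist","w13")
crop(w['im'],220,80,420,280,3,"w13c.png")
```

```text
tcp [459.23 -28.47 151.12] yaw(y axis) 1.5698 q6 [-0.221  0.26  -0.488  0.824 -0.    -0.22 ] clock 18.875 F [-0.   0.3  0.8] w 59.5
```

View pics/w13c.png

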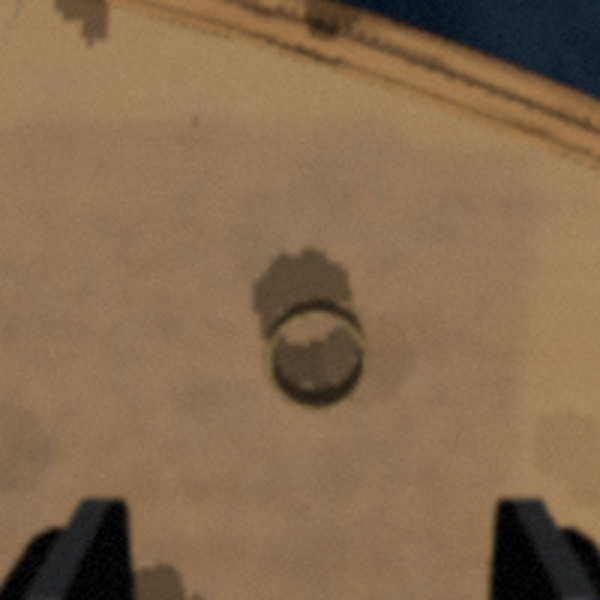

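Run:
```python
from h import *
from station import manip
w=load("w13"); crop(w['im'],290,150,360,220,10,"w13d.png")
a=(220,80,3)
for z in (0,19): print(meas(w,[(270,355),(365,355),(317,300),(317,404),(317,352)],z,*a).round(1).tolist())
```

```text
[[459.4, -41.2], [459.5, -12.5], [442.6, -27.0], [474.9, -27.0], [458.5, -27.0]]
[[454.7, -40.3], [454.8, -13.6], [439.1, -27.1], [469.1, -27.1], [453.9, -27.1]]
```

View pics/w13d.png

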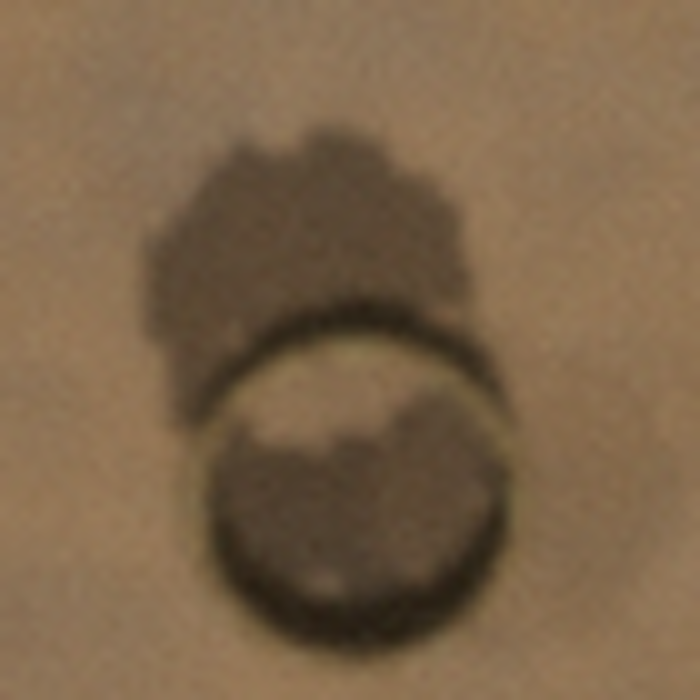

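Run:
```python
from h import *
from station import manip
w=load("w13")
print(meas(w,[(355,492),(190,492),(520,492),(355,335),(355,650)],19,290,150,10).round(1).tolist())
plan(manip,[])
s=load("side0"); crop(s['im'],240,210,310,270,10,"s0r.png")
```

```text
[[455.4, -27.3], [455.4, -41.2], [455.4, -13.4], [441.9, -27.3], [469.3, -27.3]]
tcp [459.1  -28.42 151.16] yaw(y axis) 1.5698 q6 [-0.221  0.259 -0.488  0.824  0.    -0.22 ] clock 18.925 F [0.1 0.5 0.8] w 60.1
```

View pics/s0r.png

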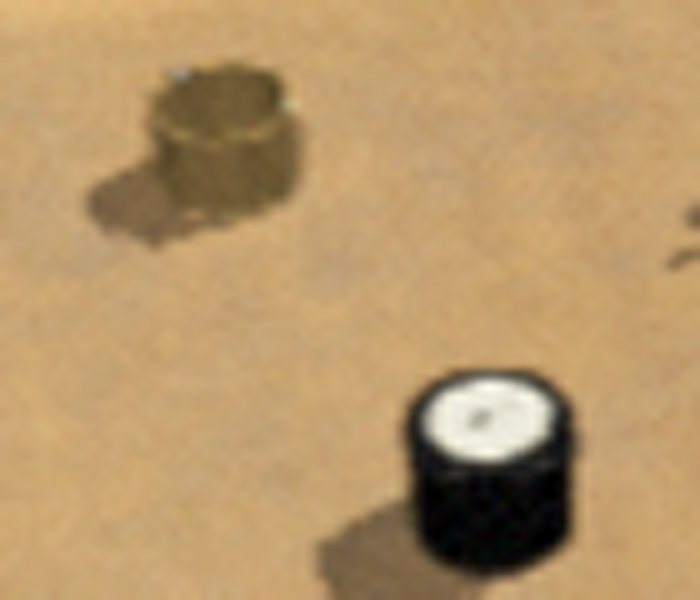

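Request:
apply_moves([
  [0.145,0.045,1.5],
  [0.145,0.045,3],
  [0.145,0.045,4],
  [0.145,0.045,4.6],
  [0.145,0.045,4.7],
  [0.145,0.045,4.7],
  [0.145,0.045,4.7],
  [0.145,0.045,4.7],
  [0.145,0.045,4.7],
  [0.145,0.045,4.7],
  [0.145,0.045,4.7],
  [0.145,0.045,4.5],
  [0.145,0.045,3.5],
  [0.145,0.045,2],
  [0.145,0.045,1.2],
  [0.145,0.045,1.2],
], claw=[0.4,0.4,0.4,0.4,0.4,0.4,-1,-1,-1,-1,-1,-1,-1,-1,-1,-1], roll=[0,0,0,0,0,0,0,0,0,0,0,0,0,0,0,0])

```text
clock: 20.92
tcp_pos: [456.3, -27.4, 122.8]
tool_rot: [0.002, 0.0, 1.0, -0.0]
contact_force: [0.9, 0.7, -0.5]
gripper_width: 25.5
```

Run:
```python
from h import *
from station import manip
plan(manip,[(606,-226,125,np.radians(90))])
w=snap(manip,"wrist","w14")
crop(w['im'],220,180,420,330,4,"w14c.png")
```

```text
tcp [456.28 -27.38 122.78] yaw(y axis) 1.57 q6 [-0.22   0.287 -0.538  0.742  0.    -0.219] clock 20.925 F [ 0.9  0.7 -0.5] w 25.5
travel [-5.995 -7.94  -0.064] roll -0.0008
```

View pics/w14c.png

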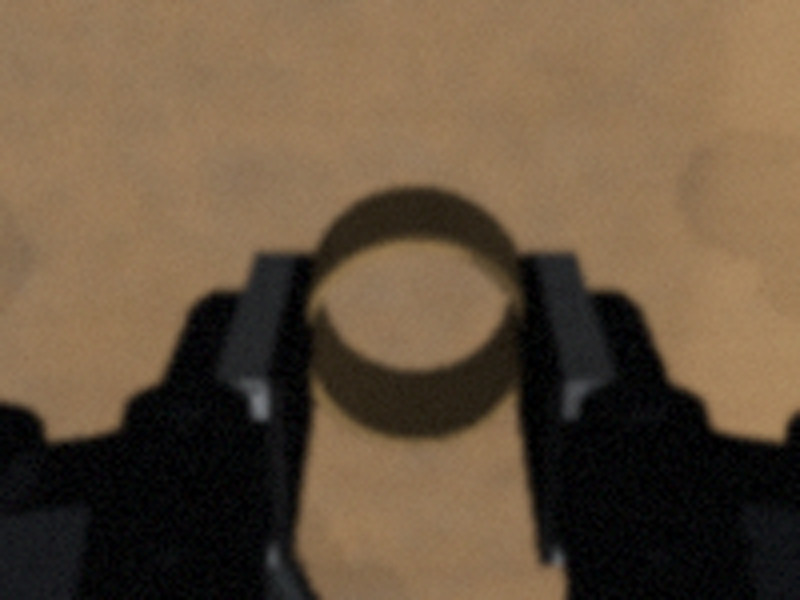

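Request:
apply_moves([
  [-0.7,-0.9,0],
  [-2,-2.6,0],
  [-3.3,-4.3,0],
  [-4.6,-6,0],
  [-5.5,-7.3,0],
  [-5.99,-7.94,0],
  [-5.99,-7.94,0],
  [-5.99,-7.94,0],
  [-5.99,-7.94,0],
  [-5.99,-7.94,0],
], claw=[-1,-1,-1,-1,-1,-1,-1,-1,-1,-1], roll=[0,0,0,0,0,0,0,0,0,0])

```text
clock: 22.22
tcp_pos: [604.5, -225.1, 121.5]
tool_rot: [0.0, 0.0, 1.0, 0.0]
contact_force: [-0.3, 0.5, -0.9]
gripper_width: 25.6
```

Run:
```python
from h import *
from station import manip
plan(manip,[])
w=snap(manip,"wrist","w15")
crop(w['im'],200,110,440,310,3.3,"w15c.png")
```

```text
tcp [ 604.51 -225.12  121.5 ] yaw(y axis) 1.5706 q6 [-0.47   0.608 -0.006  0.957  0.    -0.47 ] clock 22.225 F [-0.3  0.5 -0.9] w 25.6
```

View pics/w15c.png

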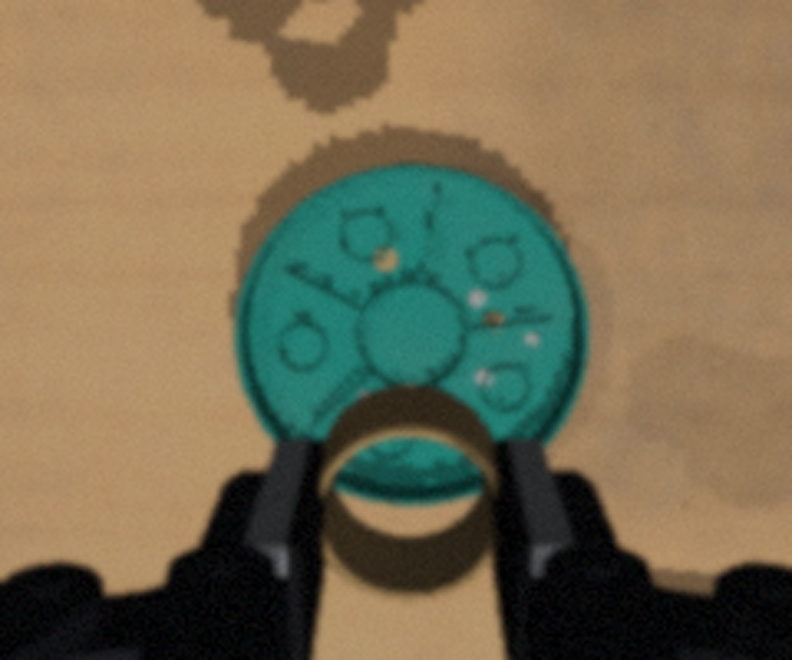

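Run:
```python
from h import *
w=load("w15")
print(meas(w,[(413,332)],3,200,110,3.3),meas(w,[(412,335)],10,200,110,3.3))
```

```text
[[ 606.83632079 -224.22663356]] [[ 605.54549649 -224.49338664]]
```

Request:
apply_moves([
  [-0.06,0.02,1],
  [-0.06,0.02,2],
  [-0.06,0.02,2.8],
  [-0.06,0.02,3.2],
  [-0.06,0.02,3.36],
  [-0.06,0.02,3.36],
  [-0.06,0.02,3.36],
  [-0.06,0.02,3.36],
  [-0.06,0.02,3.36],
  [-0.06,0.02,3.36],
  [-0.06,0.02,3.2],
  [-0.06,0.02,2.5],
  [-0.06,0.02,1],
  [-0.06,0.02,0],
  [-0.06,0.02,-1],
  [-0.06,0.02,-1],
], claw=[-1,-1,-1,-1,-1,-1,-1,0,0,0,0,0,0,0,0,0], roll=[0,0,0,0,0,0,0,0,0,0,0,0,0,0,0,0])

```text
clock: 24.28
tcp_pos: [607.7, -226.0, 149.6]
tool_rot: [0.002, 0.0, 1.0, -0.001]
contact_force: [0.8, -0.3, -0.1]
gripper_width: 42.9
```

Run:
```python
from h import *
from station import manip
plan(manip,[(485.3,-147,150,np.radians(90))])
w=snap(manip,"wrist","w16")
crop(w['im'],200,110,440,310,3.3,"w16c.png")
s=snap(manip,"side","s16"); crop(s['im'],250,200,420,320,4.5,"s16c.png")
```

```text
tcp [ 607.71 -225.96  149.57] yaw(y axis) 1.57 q6 [-0.469  0.587  0.035  1.014  0.    -0.468] clock 24.275 F [ 0.8 -0.3 -0.1] w 42.9
travel [ 4.899  3.155 -0.046] roll -0.0008
```

View pics/w16c.png

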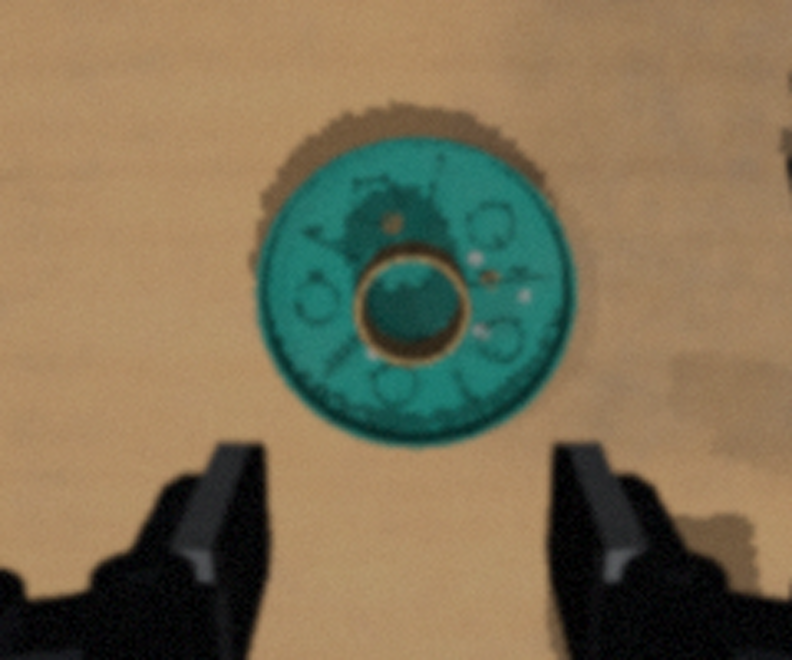

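View pics/s16c.png

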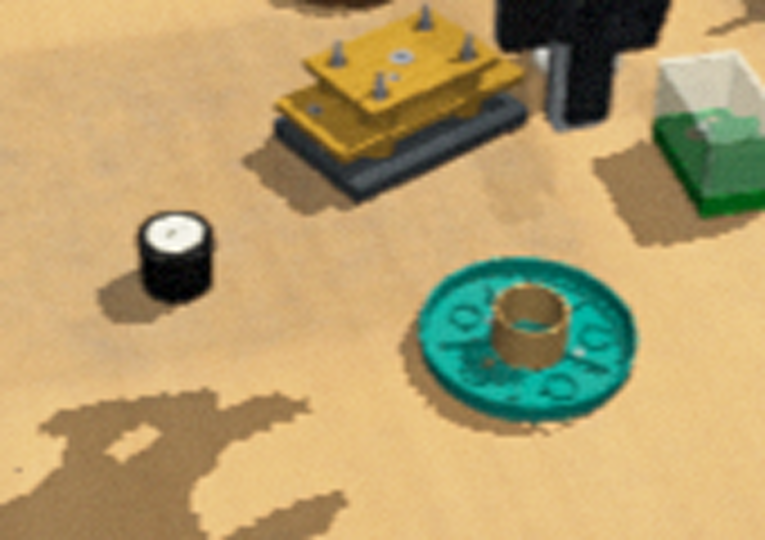

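Request:
apply_moves([
  [0.8,0.5,0],
  [2,1.3,0],
  [3.2,2.1,0],
  [4.2,2.7,0],
  [4.84,3.1,0],
  [4.84,3.1,0],
  [4.84,3.1,0],
  [4.84,3.1,0],
  [4.84,3.1,0],
], claw=[0.4,0.4,0.4,0.4,0.4,0.4,0.4,0.4,0.4], roll=[0,0,0,0,0,0,0,0,0])

```text
clock: 25.5
tcp_pos: [485.6, -147.9, 146.1]
tool_rot: [-0.0, 0.0, 1.0, 0.0]
contact_force: [0.0, 0.3, 0.3]
gripper_width: 59.4
```

Run:
```python
from h import *
from station import manip
plan(manip,[])
w=snap(manip,"wrist","w17")
crop(w['im'],260,130,390,240,6,"w17c.png")
```

```text
tcp [ 485.62 -147.93  146.13] yaw(y axis) 1.5698 q6 [-0.44   0.347 -0.374  0.849 -0.    -0.439] clock 25.5 F [0.  0.3 0.3] w 59.4
```

View pics/w17c.png

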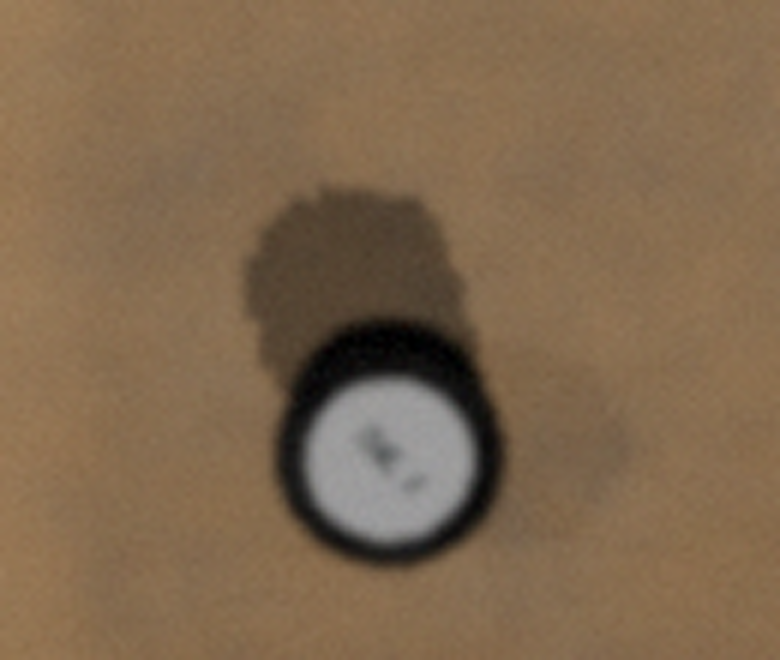

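Run:
```python
from h import *
from station import manip
w=load("w17")
A=meas(w,[(391,458)],25,260,130,6)[0];print(A)
plan(manip,[(A[0],A[1],36,None)])
```

```text
[ 485.01778949 -147.06693747]
tcp [ 485.51 -147.85  146.11] yaw(y axis) 1.5699 q6 [-0.44   0.347 -0.375  0.849  0.    -0.439] clock 25.55 F [-0.5  0.5  0.2] w 60.0
travel [0.019 0.031 4.404] roll 0
```

Request:
apply_moves([
  [0.02,0.03,1.5],
  [0.02,0.03,3],
  [0.02,0.03,4],
  [0.02,0.03,4.4],
  [0.02,0.03,4.5],
  [0.02,0.03,4.5],
  [0.02,0.03,4.5],
  [0.02,0.03,4.5],
  [0.02,0.03,4.5],
  [0.02,0.03,4.5],
  [0.02,0.03,4.5],
  [0.02,0.03,4.3],
  [0.02,0.03,3.3],
  [0.02,0.03,2],
  [0.02,0.03,1],
  [0.02,0.03,1],
], claw=[0.4,0.4,0.4,0.4,0.4,0.4,-1,-1,-1,-1,-1,-1,-1,-1,-1,-1], roll=[0,0,0,0,0,0,0,0,0,0,0,0,0,0,0,0])

```text
clock: 27.55
tcp_pos: [486.0, -147.5, 123.2]
tool_rot: [0.002, 0.0, 1.0, -0.001]
contact_force: [-0.3, -1.5, -1.1]
gripper_width: 27.9
```

Run:
```python
from h import *
from station import manip
plan(manip,[(622,72,121,np.radians(90))])
w=snap(manip,"wrist","w18")
crop(w['im'],220,180,420,330,4,"w18c.png")
```

```text
tcp [ 486.04 -147.49  123.23] yaw(y axis) 1.57 q6 [-0.439  0.371 -0.409  0.788  0.    -0.438] clock 27.55 F [-0.3 -1.5 -1.1] w 27.9
travel [-5.431  8.784  0.094] roll -0.0008
```

View pics/w18c.png

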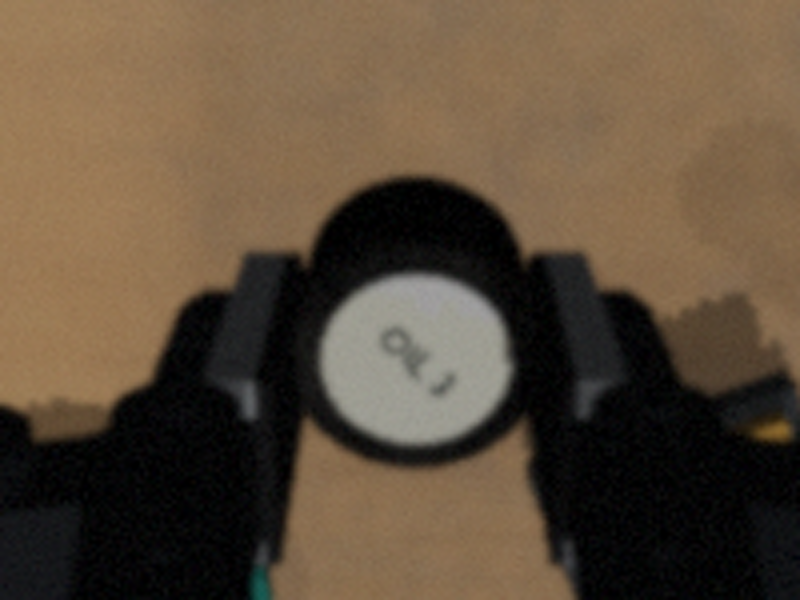

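Request:
apply_moves([
  [-0.6,0.9,0],
  [-1.7,2.6,0],
  [-2.9,4.4,0],
  [-4,6.2,0],
  [-4.9,7.9,0],
  [-5.42,8.78,0],
  [-5.42,8.78,0],
  [-5.42,8.78,0],
  [-5.42,8.78,0],
  [-5.42,8.78,0],
], claw=[-1,-1,-1,-1,-1,-1,-1,-1,-1,-1], roll=[0,0,0,0,0,0,0,0,0,0])

```text
clock: 28.85
tcp_pos: [620.2, 71.7, 121.3]
tool_rot: [-0.0, 0.001, 1.0, -0.0]
contact_force: [-0.5, 0.3, -0.3]
gripper_width: 28.0
```

Run:
```python
from h import *
from station import manip
plan(manip,[])
w=snap(manip,"wrist","w19")
crop(w['im'],200,110,440,310,3.3,"w19c.png")
```

```text
tcp [620.21  71.69 121.34] yaw(y axis) 1.5689 q6 [-0.002  0.572 -0.072  0.926 -0.    -0.   ] clock 28.85 F [-0.5  0.3 -0.3] w 28.0
```

View pics/w19c.png

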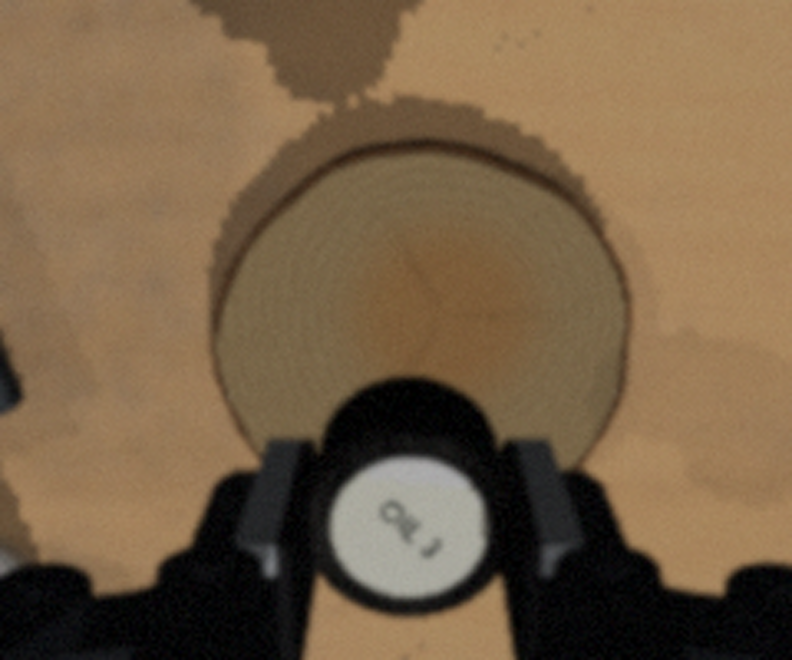

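Run:
```python
from h import *
w=load("w19")
print(meas(w,[(422,340),(217,330),(628,330),(422,148)],14,200,110,3.3).round(1).tolist())
```

```text
[[621.3, 74.6], [618.7, 26.4], [619.0, 123.3], [576.5, 74.6]]
```

Request:
apply_moves([
  [-0.11,0.09,1],
  [-0.11,0.09,1.9],
  [-0.11,0.09,2.5],
  [-0.11,0.09,2.8],
  [-0.11,0.09,2.91],
  [-0.11,0.09,2.91],
  [-0.11,0.09,2.91],
  [-0.11,0.09,2.91],
  [-0.11,0.09,2.91],
  [-0.11,0.09,2.91],
  [-0.11,0.09,2.91],
  [-0.11,0.09,2.6],
  [-0.11,0.09,1.5],
  [-0.11,0.09,0],
  [-0.11,0.09,-1],
  [-0.11,0.09,-1],
], claw=[-1,-1,-1,-1,-1,-1,-1,0.2,0.2,0.2,0.2,0.2,0.2,0.2,0.2,0.2], roll=[0,0,0,0,0,0,0,0,0,0,0,0,0,0,0,0])

```text
clock: 30.9
tcp_pos: [624.7, 74.7, 149.0]
tool_rot: [0.002, 0.0, 1.0, 0.0]
contact_force: [0.1, -0.3, -1.0]
gripper_width: 51.5
```

Run:
```python
from h import *
from station import manip
plan(manip,[])
w=snap(manip,"wrist","w20")
crop(w['im'],200,110,440,310,3.3,"w20c.png")
s=snap(manip,"side","s20"); crop(s['im'],230,120,420,300,4,"s20c.png")
```

```text
tcp [624.75  74.75 149.02] yaw(y axis) 1.57 q6 [ 0.003  0.553 -0.027  0.986 -0.     0.004] clock 30.9 F [ 0.1 -0.3 -1. ] w 51.5
```

View pics/w20c.png

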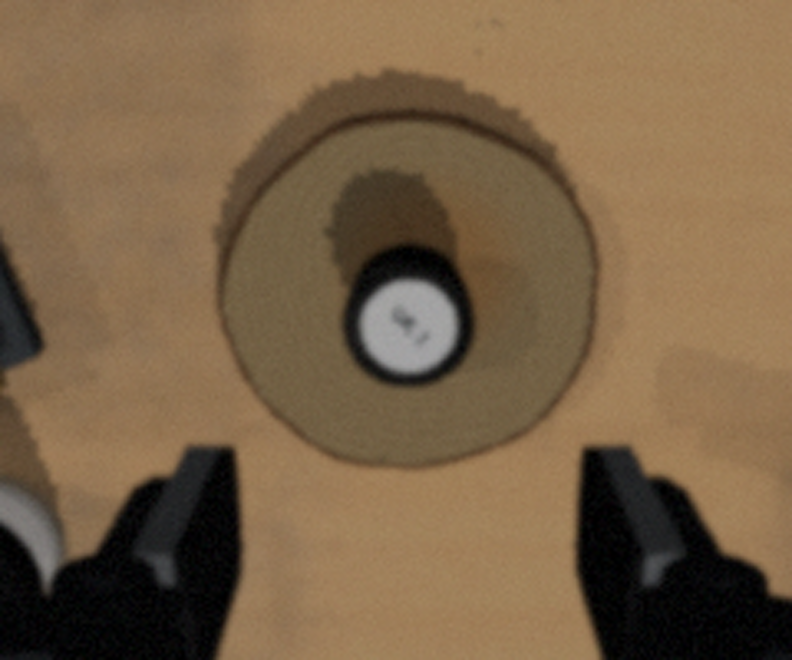

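View pics/s20c.png

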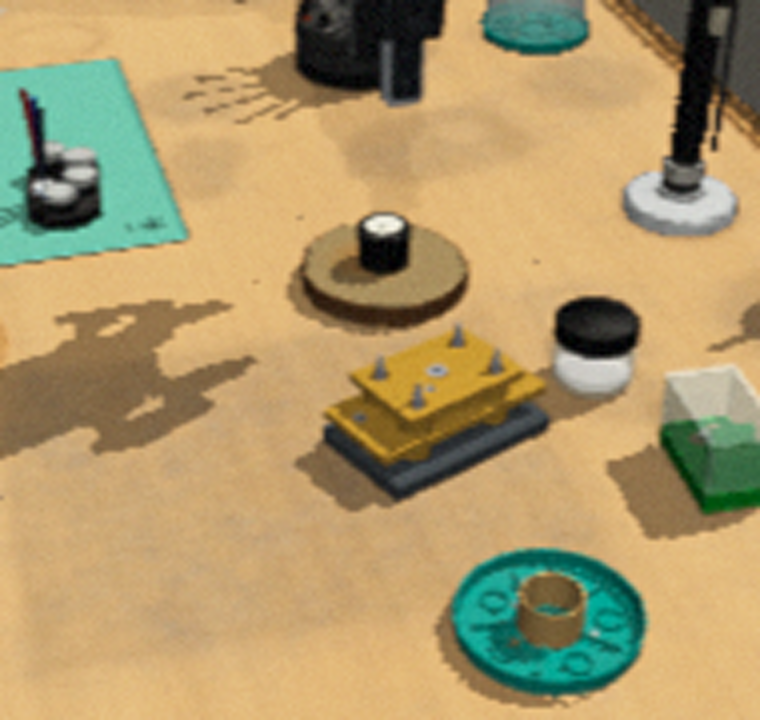

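Request:
apply_moves([
  [0,0,0],
  [0,0,0],
  [0,0,0],
  [0,0,0],
], claw=[0.2,0.2,0.2,0.2], roll=[0,0,0,0])

```text
clock: 31.5
tcp_pos: [623.1, 74.7, 146.1]
tool_rot: [-0.0, 0.0, 1.0, -0.0]
contact_force: [-0.3, -0.4, -1.2]
gripper_width: 51.6
```

Run:
```python
from h import *
from station import manip
s=snap(manip,"side","s21"); d=s['d']
def pt(u,v):
    U=u/4+230;V=v/4+120; z=d[int(round(V)),int(round(U))]
    c=np.array([(U-s['cx'])/f(s)*z,(V-s['cy'])/f(s)*z,z]); return (rot(s['rotation']).apply(c)+s['origin']).round(1)
for n,u,v in [("short l",370,382),("short mid",436,385),("short far",460,355),("short r",515,368),("short near",430,408),("long end",345,415),("long end2",375,445),("base",410,480),("tin",383,224),("disc",430,265),("tray floor",500,590),("ring",0,0)]:
    print(n,pt(u,v))
print(manip.sense()['contact_force'].round(1), manip.sense()['clock'])
```

```text
short l [569.6 -78.2  39.7]
short mid [600.4 -88.6  38.8]
short far [620.3 -67.7  39.2]
short r [642.3 -87.6  40.1]
short near [ 591.3 -106.6   39.3]
long end [555.7 -81.6  24.9]
long end2 [ 562.9 -109.1   24.8]
base [ 577.5 -119.6    8.1]
tin [623.   72.8  37.8]
disc [649.8  66.1   9.7]
tray floor [ 594.2 -200.     2.6]
ring [456.1 569.8  -1.6]
[-0.1 -0.1  0.3] 31.55
```

Slab tops are at about 39.5 mm and 25 mm (expected 40 and 25) and level, so both plates are fully seated. I'm handing the job in.

```bash
python3 -c "
from station import manip
print(manip.job_done())"
```

```text
the job is handed in; nothing more can be done
None
```

All four parts are sorted and I handed the job in at about 31.6 s of the 88 s. The interface reported no verdict.

**Order:** The longer plate went over the posts first and was released, seen seated in the pictures. The shorter plate then went on top of it, the ring flat into the open teal tray, and the tin lid up onto the wooden disc.

**Last checks:**
- **Plates:** both look level. Slab tops measured about 25 mm and 39.5 mm in depth (25 and 40 expected), and both hole patterns were within about 1 mm of the stand's centre.
- **Ring:** it looks flat on the tray floor and nearly centred. I judged this by eye and did not measure its final position.
- **Tin:** it stands upright, about 2 to 3 mm from the disc's centre.
- **Jar and oil stand:** both look unmoved in the pictures, also by eye.
- **Robot:** the gripper was about 100 mm clear of everything, with no contact force.

**Disagreements:**
- The first side-camera readings of the stand, tray and disc were about 5 to 15 mm off the other views. I used the wrist views instead.
- The depth at one point on the disc read 9.7 mm instead of 14 mm, and the stand base read 8.1 mm instead of 10 mm. I put this down to my picking points near edges.
- Lowering the shorter plate ended with about 19 N of upward force, and gripping the longer plate with about 8.5 N. Both are well under the limits.

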